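Take the stapler off the safety hook and seat it in its bench rest

ROBOT

A 7-joint arm with a two-finger parallel gripper is mounted at the origin on the work surface. World frame = base frame: x ahead of the robot, y to its left, z up, the work surface at z = 0. Lengths are in m, angles in rad, forces in N, time in s.
With the tool pointing down it reaches from about 0.4 to 0.85 m from the base axis. Payload 4.5 kg.
Tool frame: the origin (TCP) lies between the finger pads; the fingertips stand 19 mm ahead of it and the grasp point (between the pads) is the TCP (r.nose_length is the distance from the TCP to the fingertips, in m); z points along the fingers, x is the direction in which the jaws open and shut, and the axes are right-handed (so a half turn about z gives the same grasp; the last joint's range is limited). The gripper opens to 88 mm and grips with 3 to 60 N. Pads are 18 mm wide; open, the fingers measure 123 mm over their backs; the gripper's body (75 mm by 187 mm) begins 45 mm behind the grasp point.
Start: joints at [-1.092, 0.689, -0.195, 1.565, 0.157, 0.902, -0.215], TCP at [0.269, 0.564, 0.258] pointing down, gripper open.
Joint ranges: [-3.01, 3.01], [-0.46, 2.08], [-1.47, 1.51], [0.13, 2.56], [-1, 4.14], [0.04, 2.09], [-2.66, 2.66]. Speed limits (rad/s): [2.57, 2.57, 3.14, 3.14, 3.14, 3.14, 3.14].

INTERFACE

Orientations are given as a unit quaternion [x, y, z, w].
In Python, from plant import get_state, vision, r gives the robot as it stands.
- The arm moves only by the tool play_rows, never from a script. Its argument "deltas" is a list that holds one entry, the list of rows, each a list of 7 numbers: the gripper command: -1 is fully open, 1 is shut, values between are in proportion, then the shift along the tool's x, y, z normalised to -1 to 1, where 1 is 300 mm, then the turn, a rotation vector about the tool's x, y, z normalised to -1 to 1, where 1 is pi rad. A call has 1 to 5 rows; each row is the pose to reach, as a shift and turn from the pose measured when the call began, along the tool's axes at that moment, turning the shorter way round; what a row does not reach only later rows make up. A row lasts 1/8 s, in which the tool goes at most 62.5 mm and 10.7 degrees, less where a joint would pass 70% of its speed; a pose out of reach is approached as far as the arm can. A call with a number of a shift or a turn outside -1 to 1 is refused whole. A call with a gripper value outside its range is refused whole. The fingers move at their own pace and stop on an object; "force" is the grip in N (left out, the last holds). Time passes only in rows, so rows that repeat a pose let the fingers close. It gives the time, the measured TCP pose, the force and the opening at its end, in the units of the state.
- get_state(): the state, without advancing time (a new reading comes with each control period).
- vision.snapshot(name): name is "scene" or "top"; returns the picture (480x640x3 uint8, red, green, blue); there is no depth.
- vision.camera_model(name): a dict with "vfov" (degrees; the focal length in pixels is half the picture's height over the tangent of half this angle, whatever the lens; pixels are square), "cx", "cy" (the principal point, pixels), "k1" (the pictures are not rectified: a ray, as slopes to the right and down, at radius r is drawn at 1 + k1 r^2 times it, then the intrinsics apply), "world_to_cam" (4x4, takes a point from world to camera coordinates). Camera axes: x right, y up, looking along -z (the intrinsics and any distortion apply to the point x, -y, -z); pixel columns grow to the right and rows downward; lengths in m; the calibration is good to about 2 mm. A picture is of the moment at which its call begins. camera_model takes no time and is no camera call.
- r.finish_job(): hands the job in, once; it reports no verdict.
The state is a dict: "clock": time; "q": joint angles; "qd": joint speeds; "joint_torque": joint torques, N m; "tool_pos": TCP position; "eef_rot": TCP orientation; "contact_force": force on the tool from outside, world axes, zero at the start; "moment": the same for the moment, N m; "opening": opening from 0.0 (shut) to 1.0 (fully open).
Only numpy, scipy, OpenCV 4.12 (cv2) and the standard library are available. Lean on these libraries where they do the work, as an engineer would, in place of code of your own. Each camera call takes 0.05 s, during which the arm holds its last target.

TASK

Take the upholstery stapler down from its safety hook: push the sprung keeper back with the stapler's own bail until it is fully back and the bail is clear of the hook's nose, then lift the bail out and draw it off, never forcing it against the hook and never touching the hook stand with the gripper. Then lower the stapler gently into the two notches of the wooden bench rest, the head just ahead of the front notch, fully down and upright, and let go. Leave everything else on the bench where it is.

Things in the scene. Friction and masses are not known exactly. Their poses are not given: they have to be found in the camera images.
- stand: Steel hook stand bolted to the bench: base plate 130 mm wide, 12 thick, x -20 to +170 mm; 30 mm square post at x +93 to +123, top z 268; from it a flat arm, 20 mm wide, 18 thick, runs towards -x to x = -42, its top at z = 262. Origin on the bench under the bail's seat, z up, +x from the hook's nose towards keeper and post. More than 25 N between stapler and stand damages the hook.
- hook_seat (a point): Point on the arm's top where the bail's middle lies, 262 mm above the stand's origin, same axes. A hook head is clamped on the arm within 10 mm either way of these nominal x (not measured): bill, front wall of the pocket, inner face x = -16; solid nose over the pocket, x -30 to +14, underside 18 and top 28 mm above the seat, 20 mm wide; keeper's front face at x = +16.
- keeper_pin (a point): Nominal place of the keeper's pin (the head may sit 10 mm either way in x): 21 mm behind and 28 mm below the seat. The keeper is an upright plate 32 mm wide astride the arm, top 38 mm above the seat. It gives only backwards (+x): starts at about 4 N at bail height, the bail is clear of the nose after about 8 mm (9 N), solid stop about 2 mm further (10 to 11 N). The bail then goes straight up.
- stapler: Air stapler, no hose, 0.6 to 0.9 kg, 47 mm wide, hung on the hook by its bail, its x along the stand's +y. Origin: magazine's underside, below the bail's middle and the centre of mass (within 5 mm); x to the nose end, z up. Magazine 18 wide, 30 tall, x -125 to +80 (lug to -133); round head, 44 mm (cap 47), at x +60, z 34 to 142; hand grip 31 wide, z 84 to 118, x -108 to +38, air plug to -142.
- bail (a point): Middle of the bail's top bar, the part to hold: flat steel bar 10 mm thick (level), 12 mm tall, 66 mm to each side along the stapler's x, its centre 225 mm above the magazine's underside; legs at x = -78 and +78; 101 mm free below it. It lies on the seat between bill and keeper, with play. Grip it from above 45 mm to either side of the hook. Raised 45 to 65 mm it can be drawn off towards -x.
- rest: Wooden bench rest, fixed: base 236 x 90 x 14 mm, two notched uprights 12 mm thick at x = +18 and -95 mm, top z = 80, and a backstop behind with its face at x = -139. Origin on the bench; its x axis is the stapler's x when seated, stapler's origin above the rest's. Each notch is 22 mm wide for 28 mm above its floor, then flares to 45 mm.
- rest_seat (a point): Floor of the notches, 30 mm above the bench, where the stapler's origin comes to lie; axes as the rest's.
- hammer: Hammer lying on the bench; leave alone.
- mallet: Round-headed wooden mallet lying on the bench; leave alone.
- tack_jar: Clear jar with steel cap, 60 mm across, 75 mm high; leave alone.
- chair_foot: Turned dark wooden chair foot standing up, 62 mm across, 120 mm high; leave alone.
- staple_carton: Closed carton 85 x 55 x 35 mm; leave alone.
- tape_ring: Paper tape roll 100 mm across, 30 mm high; leave alone.
- webbing_stretcher: Wooden webbing stretcher, a flat bat 270 mm long, 16 mm thick, lying; leave alone.

How it is judged:
By the outcome, as a careful person would: the job done as asked, in the order asked, and still so for the second after the job is handed in, with the robot touching nothing.
It also fails if it takes over 69 s, if anything falls off the work surface, if the arm or the gripper's body presses on something with over 40 N, if the wrist force passes 120 N, or if a joint passes its speed limit or range.

## Working session

There is one attempt and no reset: what is moved stays moved. The work goes in short steps, Python scripts to look and compute and a tool call to move; the robot and the scene stay as the last step left them, time stands still between calls to the robot, and variables do not carry over. Pictures are saved under pics/ and viewed, and the job is handed in when it is done.

Besides the shell and the picture viewer there is one more tool, called after "Emit:" as name(argument=value, ...) on one line, values as JSON. play_rows: Moves the arm, as the interface text tells. Scaled input: -1 to 1 covers 300 mm each way for a shift and pi rad each way for a turn. Its arguments: {"type":"object","properties":{"deltas":{"type":"array"},"force":{"type":"number"}},"required":["deltas"]}

```bash
ls; mkdir -p pics; cat > a.py <<'E'
from plant import get_state, vision, r
import cv2,json
for n in("scene","top"):
    im=vision.snapshot(n); cv2.imwrite(f"pics/{n}0.png",im[:,:,::-1])
    print(n,vision.camera_model(n))
s=get_state();print(s["clock"],s["tool_pos"],s["eef_rot"],s["contact_force"],s["opening"])
E
python3 a.py
```

```text
pics
scene {'vfov': 57.05104947937629, 'cx': 326.4314138798406, 'cy': 242.77969408709558, 'k1': -0.0861277372366089, 'world_to_cam': array([[-0.15777942,  0.98744489, -0.00763133,  0.10154742],
       [-0.75166863, -0.11508682,  0.64942228,  0.29280497],
       [ 0.64039045,  0.1082017 ,  0.76038968, -1.71879717],
       [ 0.        ,  0.        ,  0.        ,  1.        ]])}
top {'vfov': 49.297000786537346, 'cx': 328.0120392050036, 'cy': 238.9280051931722, 'k1': -0.13316472778362168, 'world_to_cam': array([[ 0.00466041, -0.9999849 , -0.0029122 , -0.01064161],
       [ 0.99303982,  0.00428526,  0.11770108, -0.55838305],
       [-0.11768682, -0.00344046,  0.9930448 , -1.66176708],
       [ 0.        ,  0.        ,  0.        ,  1.        ]])}
0.1 [0.26872451 0.56370593 0.25701353] [ 8.45636429e-01  5.33758738e-01 -6.42588894e-04  4.76454214e-04] [-0.7064208  -0.35735744  0.61820315] 0.9943792044939312
```

View pics/scene0.png

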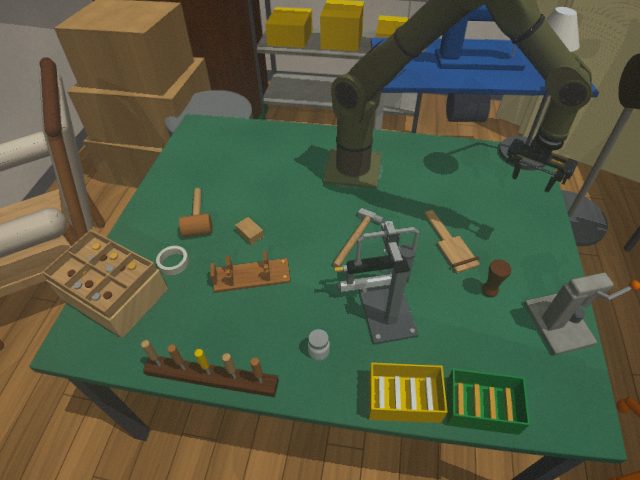

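View pics/top0.png

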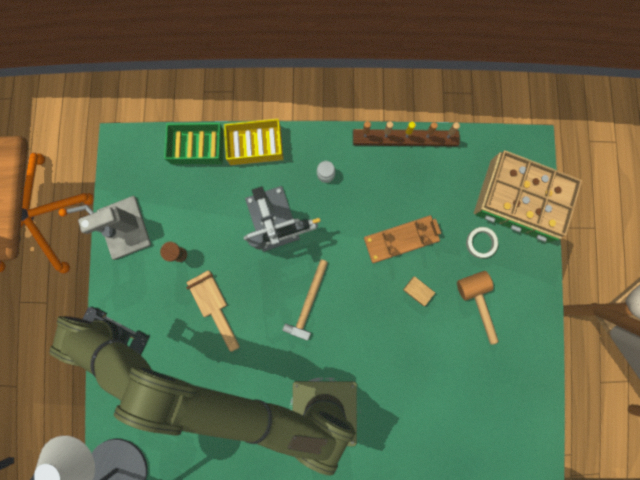

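The stand with the stapler is near scene (385,270) and top (270,215). The rest is near scene (250,273) and top (403,238). I'll enlarge both.

```bash
cat > crop.py <<'E'
import cv2,sys
f,x0,y0,w,h,s,o=sys.argv[1:]
x0,y0,w,h,s=map(int,(x0,y0,w,h,s))
im=cv2.imread(f)[y0:y0+h,x0:x0+w]
im=cv2.resize(im,None,fx=s,fy=s,interpolation=cv2.INTER_CUBIC)
for i in range(0,w,10):
    cv2.line(im,(i*s,0),(i*s,6 if i%50 else 14),(0,255,255),1)
    if i%20==0: cv2.putText(im,str(x0+i),(i*s,22),0,.38,(0,255,255),1)
for i in range(0,h,10):
    cv2.line(im,(0,i*s),(6,i*s),(0,255,255),1)
    if i%20==0: cv2.putText(im,str(y0+i),(8,i*s+4),0,.38,(0,255,255),1)
cv2.imwrite(o,im)
E
python3 crop.py pics/top0.png 230 170 100 90 8 /tmp/x.png; mv /tmp/x.png pics/t1.png
python3 crop.py pics/scene0.png 325 215 110 130 5 pics/s1.png
cp pics/t1.png pics/t1b.png
python3 crop.py pics/top0.png 355 205 100 65 8 pics/t2.png
python3 crop.py pics/scene0.png 200 240 100 60 8 pics/s2.png
```

```text
(no output)
```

View pics/t1.png

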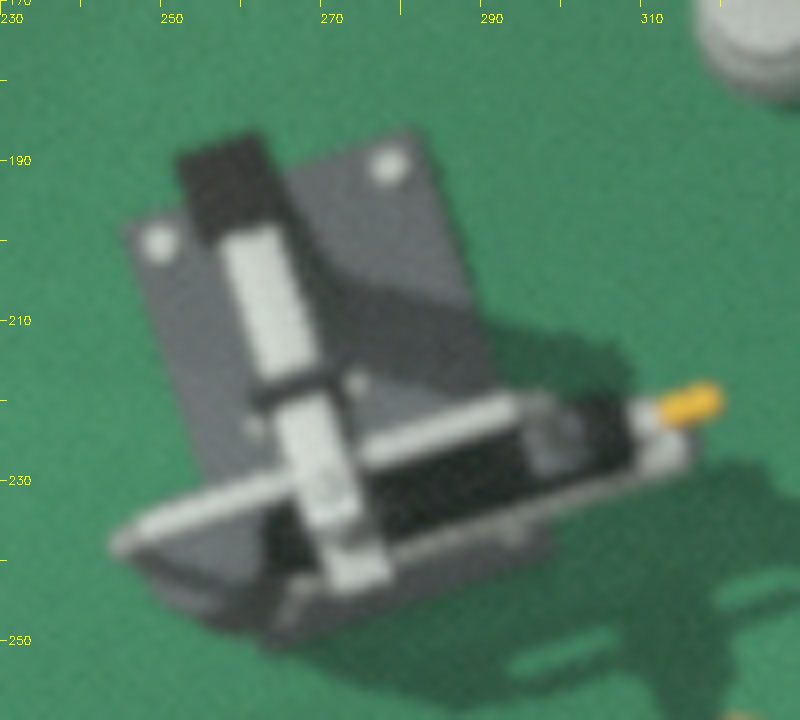

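View pics/s1.png

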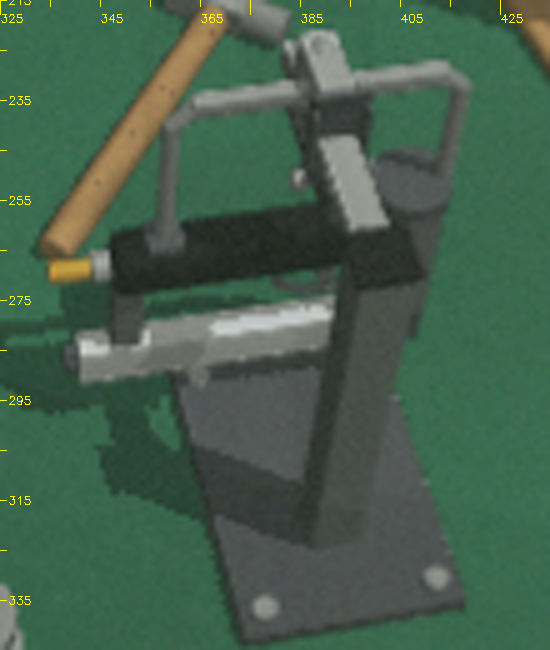

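View pics/t2.png

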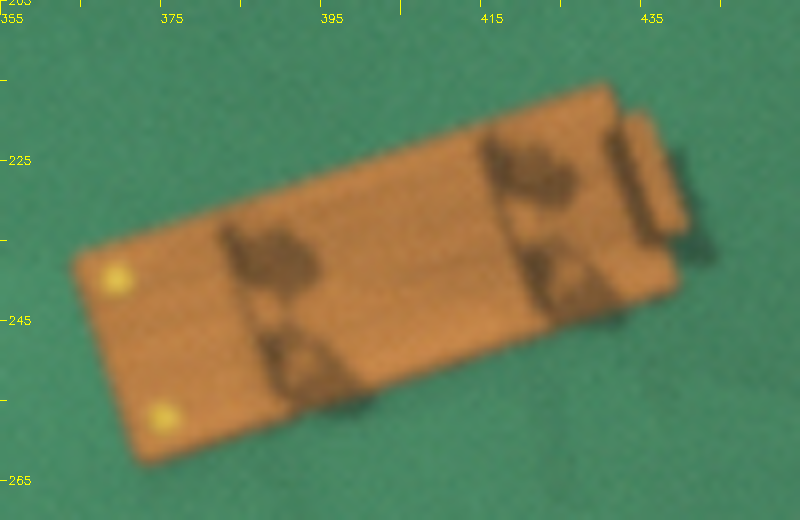

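View pics/s2.png

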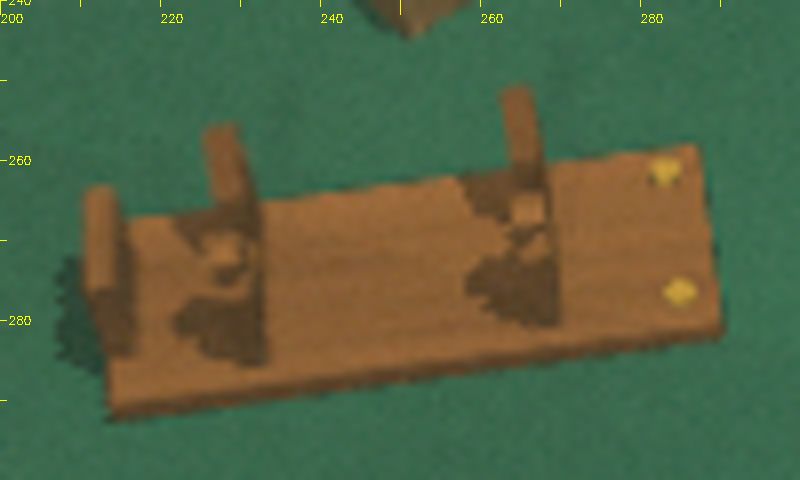

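```bash
cat > geo.py <<'E'
import numpy as np, cv2
from plant import vision
M={n:vision.camera_model(n) for n in("scene","top")}
def K(m):
    f=240/np.tan(np.radians(m["vfov"]/2)); return np.array([[f,0,m["cx"]],[0,f,m["cy"]],[0,0,1.]])
def ray(n,p):
    m=M[n];d=np.array([m["k1"],0,0,0,0.])
    u=cv2.undistortPoints(np.array(p,float).reshape(-1,1,2),K(m),d).reshape(-1,2)
    W=m["world_to_cam"];R=W[:3,:3];c=-R.T@W[:3,3]
    v=np.c_[u[:,0],-u[:,1],-np.ones(len(u))]@R
    return c,v
def at(n,p,z):
    c,v=ray(n,p); t=(z-c[2])/v[:,2]; return c+t[:,None]*v
def proj(n,X):
    m=M[n];W=m["world_to_cam"];X=np.atleast_2d(X);c=X@W[:3,:3].T+W[:3,3]
    u=np.c_[c[:,0]/-c[:,2],-c[:,1]/-c[:,2]];r2=(u**2).sum(1,keepdims=True);u=u*(1+m["k1"]*r2)
    return u@K(m)[:2,:2].T+K(m)[:2,2]
def tri(a,b):
    c1,v1=ray("top",[a]);c2,v2=ray("scene",[b]);v1=v1[0]/np.linalg.norm(v1);v2=v2[0]/np.linalg.norm(v2)
    s=np.linalg.lstsq(np.c_[v1,-v2],c2-c1,rcond=None)[0]
    p,q=c1+s[0]*v1,c2+s[1]*v2
    return (p+q)/2,np.linalg.norm(p-q)
E
cat > b.py <<'E'
from geo import *
np.set_printoptions(precision=4,suppress=True)
print("cams",ray("top",[[0,0]])[0],ray("scene",[[0,0]])[0])
# rest base top corners
t=[(364.5,237),(430.5,215.5),(439,240.5),(373,262.5)]
print("rest top",at("top",t,.014)); 
s=[(287.2,258.4),(214,267.5),(213.5,290.5),(290.2,280.2)]
print("rest scene",at("scene",s,.014))
print("brass",at("top",[(369.5,239.8),(375.5,257.2)],.014),at("scene",[(282.8,261.3),(284.7,276.3)],.016))
# stand base top corners 
print("base far corners top",at("top",[(245.8,197.8),(282,186.2)],.012),"scene",at("scene",[(417.3,335.5),(373.5,341.5)],.012))
print("bolts",at("top",[(250,200.4),(278.5,190.7)],.014),at("scene",[(412.2,330),(378,336)],.014))
print("bail ends top",at("top",[(246,237),(293.5,220.8)],.274))
print("bail ends scene",at("scene",[(415.5,228.5),(360,239)],.274))
print("arm end", at("top",[(271.5,242.5),(278.2,240.5)],.262))
E
python3 b.py
```

```text
cams [ 0.359  -0.014   1.7159] [1.3368 0.1194 1.1176]
rest top [[ 0.5676 -0.1277  0.014 ]
 [ 0.6402 -0.347   0.014 ]
 [ 0.557  -0.3736  0.014 ]
 [ 0.4839 -0.1552  0.014 ]]
rest scene [[ 0.4912 -0.1512  0.014 ]
 [ 0.5627 -0.3729  0.014 ]
 [ 0.6473 -0.3464  0.014 ]
 [ 0.5735 -0.1238  0.014 ]]
brass [[ 0.5584 -0.1441  0.014 ]
 [ 0.5012 -0.1635  0.014 ]] [[ 0.5064 -0.162   0.016 ]
 [ 0.563  -0.1432  0.016 ]]
base far corners top [[0.6975 0.2661 0.012 ]
 [0.737  0.1459 0.012 ]] scene [[0.7049 0.268  0.012 ]
 [0.7417 0.148  0.012 ]]
bolts [[0.6883 0.2515 0.014 ]
 [0.7213 0.1571 0.014 ]] [[0.6906 0.2529 0.014 ]
 [0.7238 0.1588 0.014 ]]
bail ends top [[0.5343 0.2197 0.274 ]
 [0.5804 0.0876 0.274 ]]
bail ends scene [[0.5435 0.2196 0.274 ]
 [0.6011 0.0813 0.274 ]]
arm end [[0.5205 0.1494 0.262 ]
 [0.5262 0.1306 0.262 ]]
```

```bash
cat > c.py <<'E'
import cv2,numpy as np
a=cv2.imread("pics/scene0.png")[245:297,203:295];b=cv2.imread("pics/top0.png")[210:270,358:448]
for i,(im,o) in enumerate(((a,(203,245)),(b,(358,210)))):
    s=8;h,w=im.shape[:2]
    g=cv2.resize(im,None,fx=s,fy=s,interpolation=cv2.INTER_LANCZOS4).astype(float)
    g=np.clip((g/255)**.55*255*1.05,0,255).astype(np.uint8)
    for x in range(0,w,5):
        cv2.line(g,(x*s+4,0),(x*s+4,h*s),(255,255,255) if (o[0]+x)%10==0 else (120,120,120),1) if 0 else cv2.line(g,(x*s+4,0),(x*s+4,5),(255,255,255),1)
        if x%10==0: cv2.putText(g,str(o[0]+x),(x*s,18),0,.38,(255,255,255),1)
    for y in range(0,h,5):
        cv2.line(g,(0,y*s+4),(5,y*s+4),(255,255,255),1)
        if y%10==0: cv2.putText(g,str(o[1]+y),(7,y*s+8),0,.38,(255,255,255),1)
    cv2.imwrite(f"pics/e{i}.png",g)
E
python3 c.py
```

```text
(no output)
```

View pics/e0.png

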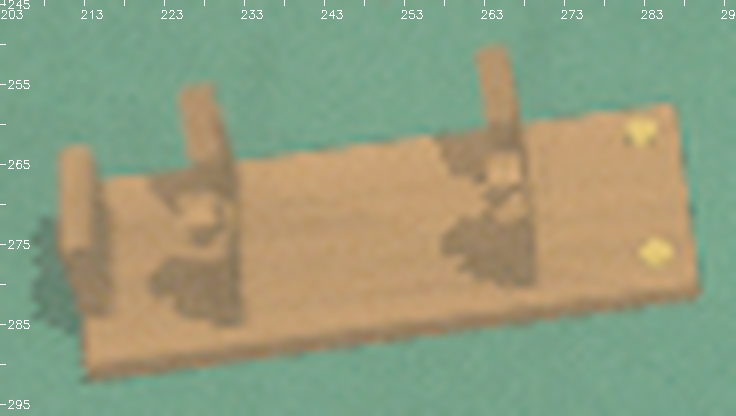

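View pics/e1.png

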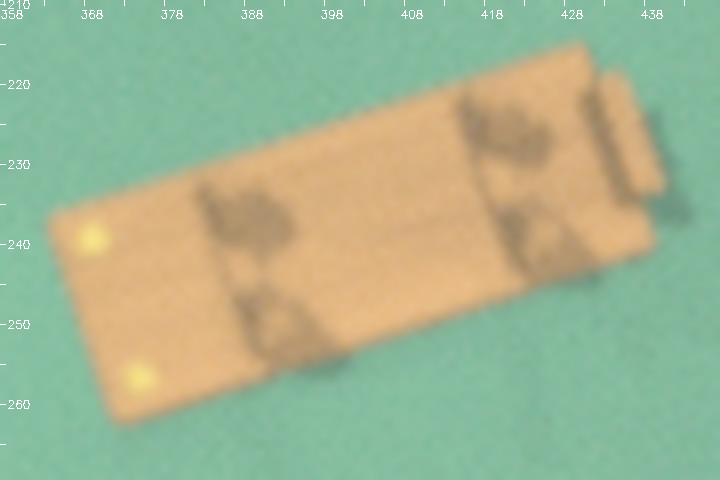

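```bash
cat > d.py <<'E'
from geo import *
np.set_printoptions(precision=4,suppress=True)
for th in (108.2,):
    e=np.array([np.cos(np.radians(th)),np.sin(np.radians(th))]);n=np.array([-e[1],e[0]])
    for lab,nm,pts,z,off in (("top front","top",[(382.3,233),(390.5,256)],.014,24),("top rear","top",[(414.5,222),(422.5,244)],.014,-89),("top bs","top",[(430,221.5),(435,236)],.014,-139),
      ("sc front","scene",[(268.5,264),(269,280)],.014,24),("sc rear","scene",[(231.8,267),(232.6,285)],.014,-89),
      ("sc horn front","scene",[(264,250.6)],.08,18),("sc horn rear","scene",[(227.5,255.4)],.08,-95)):
        P=at(nm,pts,z)[:,:2]; print(lab,P@e*1000-off)
    for nm,pts in(("top",[(364.5,237),(430.5,215.5),(439,240.5),(373,262.5)]),("scene",[(287.2,258.4),(214,267.5),(213.5,290.5),(290.2,280.2)])):
        P=at(nm,pts,.014)[:,:2]; print(nm,P@e*1000,P@n*1000)
E
python3 d.py
```

```text
top front [-382.4684 -383.8397]
top rear [-382.6467 -383.9528]
top bs [-382.3285 -382.1863]
sc front [-381.9344 -385.1012]
sc rear [-384.8155 -383.9408]
sc horn front [-382.4634]
sc horn rear [-380.724]
top [-298.5831 -529.5847 -528.9158 -298.5676] [-499.2756 -499.8311 -412.4724 -411.181 ]
scene [-297.0622 -530.0006 -531.2516 -296.6937] [-419.3944 -418.1131 -506.7712 -506.1126]
```

```bash
sed -e 's/a=.*/a=cv2.imread("pics\/scene0.png")[217:265,350:425];b=cv2.imread("pics\/top0.png")[205:255,240:300]/' -e 's/(203,245)/(350,217)/; s/(358,210)/(240,205)/; s/s=8/s=10/; s/e{i}/f{i}/' c.py > c2.py; python3 c2.py
```

```text
(no output)
```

View pics/f0.png

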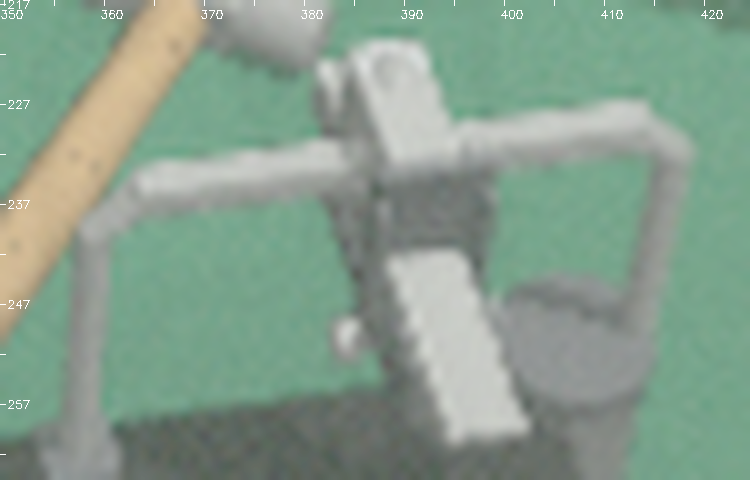

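View pics/f1.png

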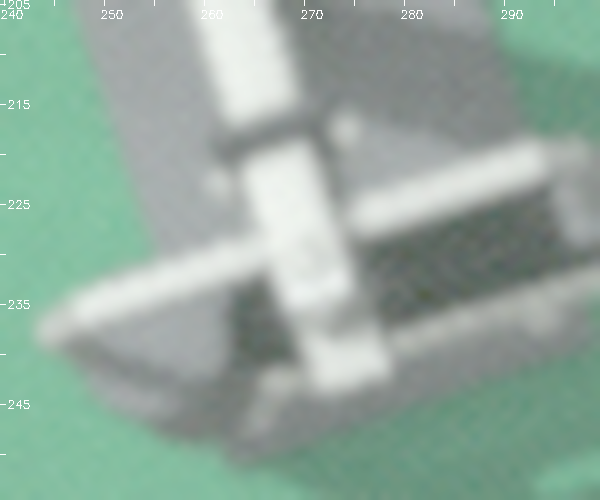

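```bash
cat > d2.py <<'E'
from geo import *
np.set_printoptions(precision=4,suppress=True)
T=at("top",[(247,235.8),(264,229.7),(274.5,226),(293,220)],.274);S=at("scene",[(363.5,234.3),(413.5,227.8)],.274)
print(T,S,T[[0,3]].mean(0),S.mean(0))
for P in(T,S):
    v=cv2.fitLine(P[:,:2].astype(np.float32),cv2.DIST_L2,0,.01,.01).ravel();print(np.degrees(np.arctan2(v[1],v[0]))%180)
# stand post/arm lines, yaw: stand base long edges top
for nm,p,z in(("top",[(245.8,197.8),(256,232)],.012),("top",[(282,186.2),(292,218)],.012),("scene",[(373.5,341.5),(361,291.5)],.012)):
    P=at(nm,p,z);d=P[1]-P[0];print(nm,np.degrees(np.arctan2(d[1],d[0]))%180,P)
# arm
A=at("top",[(273.2,242.5),(266.3,216.5)],.262);print("arm tip,keeper",A)
E
python3 d2.py
```

```text
[[0.5377 0.217  0.274 ]
 [0.555  0.1697 0.274 ]
 [0.5655 0.1405 0.274 ]
 [0.5826 0.089  0.274 ]] [[0.5839 0.0885 0.274 ]
 [0.5418 0.2144 0.274 ]] [0.5601 0.153  0.274 ] [0.5629 0.1514 0.274 ]
109.37321
108.49337
top 17.765496509760226 [[0.6975 0.2661 0.012 ]
 [0.5829 0.2294 0.012 ]]
top 18.02957308722617 [[0.737  0.1459 0.012 ]
 [0.6299 0.1111 0.012 ]]
scene 18.072476126413164 [[0.7417 0.148  0.012 ]
 [0.5805 0.0954 0.012 ]]
arm tip,keeper [[0.5205 0.1446 0.262 ]
 [0.5942 0.1654 0.262 ]]
```

```bash
cat > mv.py <<'E'
import sys,numpy as np
from scipy.spatial.transform import Rotation as Ro
from plant import get_state
np.set_printoptions(precision=4,suppress=True)
def st():
    s=get_state();R=Ro.from_quat(s["eef_rot"]).as_matrix();return s,np.array(s["tool_pos"]),R
def go(p,yaw=None):
    s,p0,R=st()
    if yaw is None: T=R
    else:
        c,q=np.cos(np.radians(yaw)),np.sin(np.radians(yaw));T=np.array([[c,q,0],[q,-c,0],[0,0,-1.]])
    print("shift",R.T@(np.array(p)-p0)/.3,"turn",Ro.from_matrix(R.T@T).as_rotvec()/np.pi)
def info():
    s,p,R=st();print("t",s["clock"],"p",p,"yaw",np.degrees(np.arctan2(R[1,0],R[0,0])),"zax",R[:,2],"F",np.array(s["contact_force"]),"M",np.array(s["moment"]),"op",s["opening"])
if __name__=="__main__":
    info()
    a=list(map(float,sys.argv[1:]))
    if len(a)>=3: go(a[:3],a[3] if len(a)>3 else None)
E
python3 mv.py .45 .35 .42 40; python3 mv.py .547 .195 .38 18.5
```

```text
t 0.1 p [0.2687 0.5637 0.257 ] yaw 64.51956004554445 zax [-0.0006 -0.0015 -1.    ] F [-0.7064 -0.3574  0.6182] M [-0.0179  0.0077  0.0334] op 0.9943792044939312
shift [-0.384   0.852  -0.5426] turn [0.0001 0.0005 0.1362]
t 0.1 p [0.2687 0.5637 0.257 ] yaw 64.51956004554445 zax [-0.0006 -0.0015 -1.    ] F [-0.7064 -0.3574  0.6182] M [-0.0179  0.0077  0.0334] op 0.9943792044939312
shift [-0.7111  1.3661 -0.4087] turn [0.0002 0.0005 0.2557]
```

Emit:
play_rows(deltas=[[[-1,-0.1,0.2,-0.3,0,0,0.04],[-1,-0.2,0.4,-0.5,0,0,0.08],[-1,-0.3,0.6,-0.54,0,0,0.11],[-1,-0.384,0.852,-0.54,0,0,0.136],[-1,-0.384,0.852,-0.54,0,0,0.136]]])

```text
clock: 0.72
tool_pos: [0.4349, 0.3659, 0.4138]
eef_rot: [0.94, 0.342, -0.001, 0.001]
contact_force: [1.2, 0.8, 0.0]
opening: 1.002
```

```bash
python3 mv.py .547 .195 .38 18.5
```

```text
t 0.725 p [0.4349 0.3659 0.4138] yaw 40.029323236719975 zax [-0.0005 -0.0017 -1.    ] F [1.2242 0.8284 0.0492] M [ 0.074  -0.0294 -0.0415] op 1.0019571762478632
shift [-0.08    0.6764  0.1134] turn [0.0004 0.0004 0.1196]
```

Emit:
play_rows(deltas=[[[-1,-0.03,0.2,0.03,0,0,0.04],[-1,-0.06,0.4,0.06,0,0,0.08],[-1,-0.08,0.6,0.1,0,0,0.12],[-1,-0.08,0.676,0.113,0,0,0.12],[-1,-0.08,0.676,0.113,0,0,0.12]]])

```text
clock: 1.35
tool_pos: [0.5474, 0.193, 0.3793]
eef_rot: [0.987, 0.158, -0.001, 0.001]
contact_force: [-0.0, -0.4, -0.7]
opening: 1.006
```

```bash
python3 mv.py .547 .195 .38 18.5; cat > look.py <<'E'
import sys,subprocess,cv2
from plant import vision
k=sys.argv[1]
for n in ("scene","top"): cv2.imwrite(f"pics/{n}{k}.png",vision.snapshot(n)[:,:,::-1])
E
python3 look.py 1; python3 crop.py pics/scene1.png 340 150 120 130 6 pics/s3.png;python3 crop.py pics/top1.png 215 170 100 90 8 pics/t3.png
```

```text
t 1.35 p [0.5474 0.193  0.3793] yaw 18.197250152908502 zax [-0.0017 -0.0031 -1.    ] F [-0.0383 -0.4393 -0.6627] M [-0.0044  0.0341  0.0189] op 1.0059580344832366
shift [ 0.0007 -0.0068 -0.0023] turn [ 0.0008  0.0008 -0.0017]
```

View pics/s3.png

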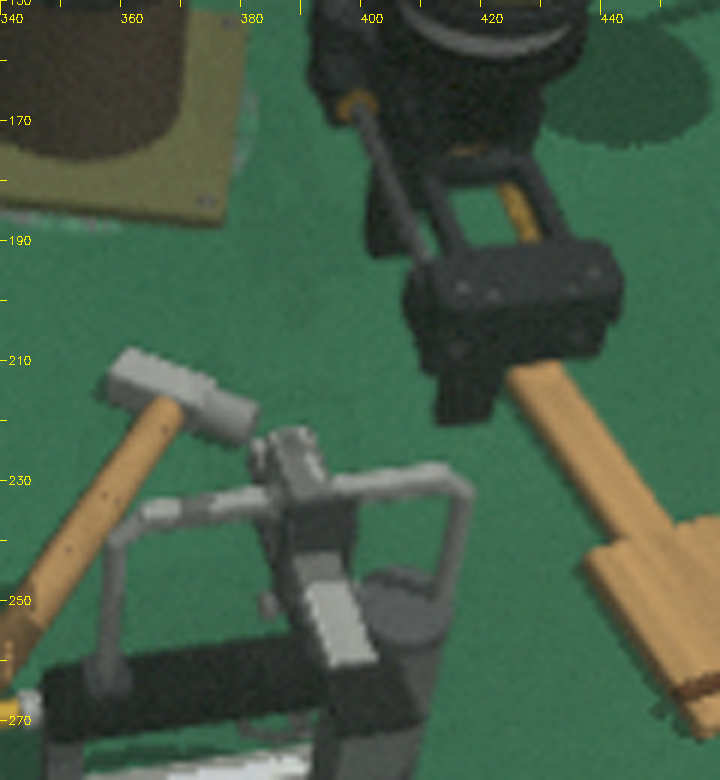

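View pics/t3.png

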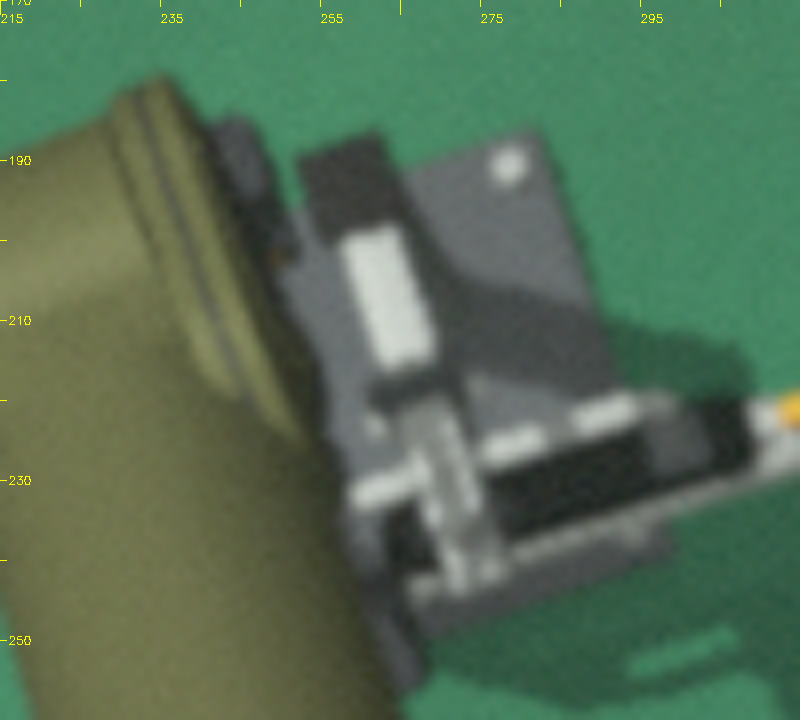

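```bash
cat > e.py <<'E'
from geo import *
from mv import st
s,p,R=st()
for x in(.0525,.0615):
    for y in(-.009,.009): print(x,y,proj("scene",p+R@[x,y,.019]))
for q in ([.0,0,0],): print("tcp",proj("scene",p+R@q),proj("top",p+R@q))
E
python3 e.py
```

```text
0.0525 -0.009 [[421.164  219.1482]]
0.0525 0.009 [[413.8692 220.0813]]
0.0615 -0.009 [[422.3153 221.8867]]
0.0615 0.009 [[414.9833 222.8314]]
tcp [[412.2169 198.5646]] [[248.5091 227.5495]]
```

```bash
python3 mv.py .547 .195 .30 18.5
```

```text
t 1.45 p [0.5461 0.1966 0.38  ] yaw 18.53075542899839 zax [-0.0016 -0.0006 -1.    ] F [-0.2579  0.7999 -0.0212] M [-0.0207  0.0708  0.0533] op 1.0043016328894478
shift [0.0018 0.0059 0.2665] turn [0.     0.0006 0.0002]
```

Emit:
play_rows(deltas=[[[-1,0,0,0.15,0,0,0],[-1,0,0.003,0.266,0,0,0],[-1,0.002,0.006,0.266,0,0,0]]])

```text
clock: 1.82
tool_pos: [0.5445, 0.1966, 0.2983]
eef_rot: [0.987, 0.163, -0.004, 0.0]
contact_force: [0.1, -0.8, 0.7]
opening: 0.996
```

```bash
python3 look.py 2; python3 crop.py pics/scene2.png 350 170 100 100 7 pics/s4.png;python3 mv.py; python3 e.py
```

```text
t 1.925 p [0.5472 0.1965 0.3013] yaw 18.638900293724618 zax [-0.0004  0.0006 -1.    ] F [-0.2347  0.5788  0.7234] M [-0.0449  0.0135 -0.0442] op 1.0016426416201896
0.0525 -0.009 [[416.3307 241.1468]]
0.0525 0.009 [[409.4122 242.0932]]
0.0615 -0.009 [[417.3983 243.8498]]
0.0615 0.009 [[410.4465 244.8071]]
tcp [[407.9095 221.2983]] [[252.943  231.1421]]
```

View pics/s4.png

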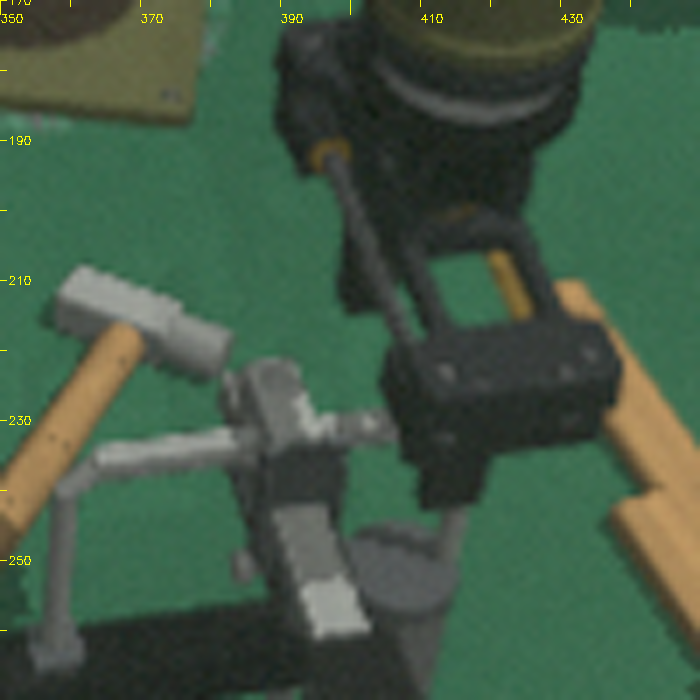

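```bash
cat >> e.py <<'E'
for y in(-.0375,.0375): print("body",proj("scene",p+R@[.0935,y,-.045]))
E
python3 e.py; python3 mv.py .547 .195 .271 18.6
```

```text
0.0525 -0.009 [[416.3307 241.1468]]
0.0525 0.009 [[409.4122 242.0932]]
0.0615 -0.009 [[417.3983 243.8498]]
0.0615 0.009 [[410.4465 244.8071]]
tcp [[407.9095 221.2983]] [[252.943  231.1421]]
body [[437.1443 234.8037]]
body [[406.3458 238.9842]]
t 1.925 p [0.5472 0.1965 0.3013] yaw 18.638900293724618 zax [-0.0004  0.0006 -1.    ] F [-0.2347  0.5788  0.7234] M [-0.0449  0.0135 -0.0442] op 1.0016426416201896
shift [-0.0022  0.0046  0.1011] turn [-0.0002  0.0001  0.0002]
```

Emit:
play_rows(deltas=[[[-1,0,0,0.05,0,0,0],[-1,0,0,0.1,0,0,0],[-1,0,0,0.1,0,0,0]]])

```text
clock: 2.3
tool_pos: [0.5463, 0.1963, 0.27]
eef_rot: [0.987, 0.162, -0.002, -0.0]
contact_force: [-0.3, -0.1, 0.2]
opening: 0.997
```

```bash
python3 mv.py .547 .195 .271 18.6
```

```text
t 2.3 p [0.5463 0.1963 0.27  ] yaw 18.648487575840015 zax [-0.0031 -0.0005 -1.    ] F [-0.3149 -0.1295  0.2361] M [-0.0212 -0.0146  0.0117] op 0.9973982133534615
shift [ 0.0009  0.0047 -0.0033] turn [-0.0002  0.001   0.0003]
```

Emit:
play_rows(deltas=[[[0.4,0,0,0,0,0,0],[0.6,0,0,0,0,0,0],[0.7,0,0,0,0,0,0],[0.7,0,0,0,0,0,0],[0.7,0,0,0,0,0,0]]], force=4)

```text
clock: 2.92
tool_pos: [0.5463, 0.1963, 0.2701]
eef_rot: [0.987, 0.162, -0.001, -0.0]
contact_force: [-0.3, -0.1, 0.7]
opening: 0.456
```

Emit:
play_rows(deltas=[[[1,0,0,0,0,0,0],[1,0,0,0,0,0,0],[1,0,0,0,0,0,0]]], force=4)

```text
clock: 3.3
tool_pos: [0.5465, 0.1964, 0.2701]
eef_rot: [0.987, 0.162, -0.001, -0.0]
contact_force: [1.8, 1.7, -0.3]
opening: 0.116
```

```bash
python3 mv.py
```

```text
t 3.3 p [0.5465 0.1964 0.2701] yaw 18.65098581951256 zax [-0.0025 -0.0002 -1.    ] F [ 1.7623  1.7437 -0.2883] M [ 0.1079 -0.3499  0.0344] op 0.11595718125168769
```

Emit:
play_rows(deltas=[[[1,0,0,0,0,0,0],[1,0,0,0,0,0,0],[1,0,0,0,0,0,0]]], force=60)

```text
clock: 3.68
tool_pos: [0.5467, 0.1964, 0.2702]
eef_rot: [0.987, 0.162, -0.001, -0.0]
contact_force: [1.1, 0.7, 0.2]
opening: 0.103
```

```bash
python3 mv.py
```

```text
t 3.675 p [0.5467 0.1964 0.2702] yaw 18.654800728661044 zax [-0.0021 -0.0001 -1.    ] F [1.0922 0.7317 0.2163] M [ 0.0396 -0.1388  0.0851] op 0.10291868920318757
```

Emit:
play_rows(deltas=[[[1,0,0,-0.0035,0,0,0],[1,0,0,-0.0067,0,0,0],[1,0,0,-0.0067,0,0,0]]])

```text
clock: 4.05
tool_pos: [0.5461, 0.1962, 0.2715]
eef_rot: [0.987, 0.162, -0.002, 0.0]
contact_force: [1.7, 0.9, -7.2]
opening: 0.102
```

```bash
python3 mv.py
```

```text
t 4.05 p [0.5461 0.1962 0.2715] yaw 18.64898122677138 zax [-0.0038 -0.0007 -1.    ] F [ 1.7292  0.8759 -7.1922] M [ 0.1173 -0.1508  0.0617] op 0.10183331840787563
```

Emit:
play_rows(deltas=[[[1,0.0033,0,0,0,0,0],[1,0.0067,0,0,0,0,0],[1,0.01,0,0,0,0,0],[1,0.0133,0,0,0,0,0],[1,0.0133,0,0,0,0,0]]])

```text
clock: 4.68
tool_pos: [0.5498, 0.1975, 0.2714]
eef_rot: [0.987, 0.162, -0.002, 0.0]
contact_force: [-0.9, -0.5, -5.4]
opening: 0.101
```

```bash
cat >> mv.py <<'E'
    s,p,R=st();x=R[:,0];u=np.array([np.cos(np.radians(18.5)),np.sin(np.radians(18.5)),0])
    print("stand x mm",1000*p@u,"push N",-np.array(s["contact_force"])@u)
E
python3 mv.py
```

```text
t 4.675 p [0.5498 0.1975 0.2714] yaw 18.644404889171035 zax [-0.0041 -0.0007 -1.    ] F [-0.8937 -0.5362 -5.4117] M [ 0.0243  0.4558 -0.121 ] op 0.10121576511340492
stand x mm 584.0600068260627 push N 1.0176672815788637
```

Emit:
play_rows(deltas=[[[1,0.0033,0,0,0,0,0],[1,0.0067,0,0,0,0,0],[1,0.01,0,0,0,0,0],[1,0.01,0,0,0,0,0]]])

```text
clock: 5.18
tool_pos: [0.5528, 0.1985, 0.2714]
eef_rot: [0.987, 0.162, -0.002, 0.0]
contact_force: [-1.9, -1.0, -5.4]
opening: 0.096
```

```bash
python3 mv.py
```

```text
t 5.175 p [0.5528 0.1985 0.2714] yaw 18.647014448756142 zax [-0.0038 -0.0007 -1.    ] F [-1.8777 -0.9553 -5.3544] M [ 0.0669  0.3586 -0.1602] op 0.09627548378252417
stand x mm 587.2484817412607 push N 2.0838326339804967
```

Emit:
play_rows(deltas=[[[1,0.0033,0,0,0,0,0],[1,0.0067,0,0,0,0,0],[1,0.01,0,0,0,0,0],[1,0.01,0,0,0,0,0]]])

```text
clock: 5.68
tool_pos: [0.5558, 0.1995, 0.2714]
eef_rot: [0.987, 0.162, -0.002, -0.0]
contact_force: [-0.7, -0.7, -5.2]
opening: 0.105
```

```bash
python3 mv.py
```

```text
t 5.675 p [0.5558 0.1995 0.2714] yaw 18.64592460198634 zax [-0.0036 -0.0006 -1.    ] F [-0.7394 -0.7246 -5.2349] M [ 0.0447  0.457  -0.1416] op 0.10497576058244423
stand x mm 590.3751753323318 push N 0.9311300792985819
```

Emit:
play_rows(deltas=[[[1,0.0033,0,0,0,0,0],[1,0.0067,0,0,0,0,0],[1,0.01,0,0,0,0,0],[1,0.01,0,0,0,0,0]]])

```text
clock: 6.18
tool_pos: [0.5588, 0.2005, 0.2714]
eef_rot: [0.987, 0.162, -0.002, -0.0]
contact_force: [-1.3, 0.1, -6.9]
opening: 0.101
```

```bash
python3 mv.py
```

```text
t 6.175 p [0.5588 0.2005 0.2714] yaw 18.650246459256522 zax [-0.0034 -0.0005 -1.    ] F [-1.2525  0.1022 -6.9445] M [-0.0025  0.3945 -0.1044] op 0.10068041076868034
stand x mm 593.5396890635008 push N 1.155343193561554
```

Emit:
play_rows(deltas=[[[1,0.0033,0,0,0,0,0],[1,0.0067,0,0,0,0,0],[1,0.01,0,0,0,0,0],[1,0.01,0,0,0,0,0]]])

```text
clock: 6.68
tool_pos: [0.5618, 0.2015, 0.2713]
eef_rot: [0.987, 0.162, -0.002, -0.0]
contact_force: [-2.1, -1.4, -5.4]
opening: 0.106
```

```bash
python3 mv.py
```

```text
t 6.675 p [0.5618 0.2015 0.2713] yaw 18.653018089830223 zax [-0.0032 -0.0004 -1.    ] F [-2.1439 -1.3601 -5.3545] M [ 0.0512  0.4763 -0.1012] op 0.10576649862342462
stand x mm 596.6767646723284 push N 2.464685595507732
```

Emit:
play_rows(deltas=[[[1,0.0033,0,0,0,0,0],[1,0.0067,0,0,0,0,0],[1,0.01,0,0,0,0,0],[1,0.01,0,0,0,0,0]]])

```text
clock: 7.18
tool_pos: [0.5647, 0.2026, 0.2714]
eef_rot: [0.987, 0.162, -0.002, -0.0]
contact_force: [-1.6, -0.5, -5.3]
opening: 0.105
```

```bash
python3 mv.py
```

```text
t 7.175 p [0.5647 0.2026 0.2714] yaw 18.65418458754108 zax [-0.003  -0.0003 -1.    ] F [-1.598  -0.5235 -5.34  ] M [-0.0164  0.3643 -0.0863] op 0.10463396864507755
stand x mm 599.8322974691891 push N 1.681544777323669
```

Emit:
play_rows(deltas=[[[1,0.0033,0,0,0,0,0],[1,0.0067,0,0,0,0,0],[1,0.0067,0,0,0,0,0]]])

```text
clock: 7.55
tool_pos: [0.5657, 0.2029, 0.2711]
eef_rot: [0.987, 0.162, -0.003, 0.0]
contact_force: [-4.8, -1.4, -4.3]
opening: 0.104
```

```bash
python3 mv.py; python3 look.py 3; python3 crop.py pics/scene3.png 350 170 100 100 7 pics/s5.png
```

```text
t 7.55 p [0.5657 0.2029 0.2711] yaw 18.647180370419747 zax [-0.0053 -0.0011 -1.    ] F [-4.8341 -1.4196 -4.3477] M [-0.1643  1.0522 -0.1835] op 0.103956220031051
stand x mm 600.8816596476692 push N 5.034713656895573
```

View pics/s5.png

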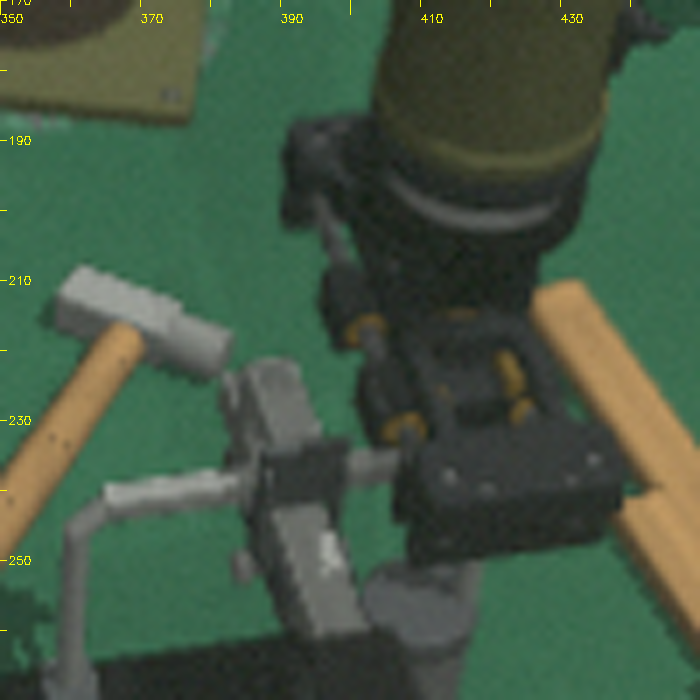

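Emit:
play_rows(deltas=[[[1,0.004,0,0,0,0,0],[1,0.008,0,0,0,0,0],[1,0.012,0,0,0,0,0],[1,0.014,0,0,0,0,0],[1,0.014,0,0,0,0,0]]])

```text
clock: 8.28
tool_pos: [0.5678, 0.2036, 0.2709]
eef_rot: [0.987, 0.162, -0.005, 0.0]
contact_force: [-7.6, -1.7, -2.3]
opening: 0.102
```

```bash
python3 mv.py
```

```text
t 8.275 p [0.5678 0.2036 0.2709] yaw 18.620470030425388 zax [-0.0095 -0.0025 -1.    ] F [-7.5883 -1.7331 -2.3294] M [-0.3457  1.4831 -0.2499] op 0.10157979903228641
stand x mm 603.1059769886517 push N 7.746077476815273
```

```bash
python3 - <<'E'
from mv import *
go([.5678+.0057,.2036+.0019,.2722],18.6)
E
```

```text
shift [ 0.0198  0.0002 -0.0045] turn [-0.0002  0.0031  0.0001]
```

Emit:
play_rows(deltas=[[[1,0.005,0,-0.003,0,0.0015,0],[1,0.01,0,-0.005,0,0.003,0],[1,0.015,0,-0.005,0,0.003,0],[1,0.02,0,-0.005,0,0.003,0],[1,0.02,0,-0.005,0,0.003,0]]])

```text
clock: 8.9
tool_pos: [0.5707, 0.2046, 0.2713]
eef_rot: [0.987, 0.162, -0.004, 0.0]
contact_force: [-8.7, -2.7, -4.5]
opening: 0.103
```

```bash
python3 mv.py
```

```text
t 8.9 p [0.5707 0.2046 0.2713] yaw 18.59155719890371 zax [-0.0076 -0.0018 -1.    ] F [-8.705  -2.7059 -4.4874] M [-0.3168  1.6935 -0.3561] op 0.10280530605523137
stand x mm 606.1093586471784 push N 9.113760912385857
```

Emit:
play_rows(deltas=[[[1,0.005,0,-0.002,0,0.002,0],[1,0.01,0,-0.003,0,0.003,0],[1,0.015,0,-0.003,0,0.003,0],[1,0.018,0,-0.003,0,0.003,0],[1,0.018,0,-0.003,0,0.003,0]]])

```text
clock: 9.52
tool_pos: [0.5725, 0.2053, 0.2712]
eef_rot: [0.987, 0.161, -0.003, 0.0]
contact_force: [-9.4, -3.7, -3.6]
opening: 0.101
```

```bash
python3 mv.py
```

```text
t 9.525 p [0.5725 0.2053 0.2712] yaw 18.547837455221977 zax [-0.0066 -0.0015 -1.    ] F [-9.3824 -3.6564 -3.6481] M [-0.4637  1.988  -0.3433] op 0.10100859832638275
stand x mm 608.0408527886378 push N 10.057724558408886
```

Emit:
play_rows(deltas=[[[1,0.005,0,-0.002,0,0.002,0],[1,0.01,0,-0.003,0,0.002,0],[1,0.015,0,-0.003,0,0.002,0],[1,0.018,0,-0.003,0,0.002,0],[1,0.018,0,-0.003,0,0.002,0]]])

```text
clock: 10.15
tool_pos: [0.5738, 0.2058, 0.2709]
eef_rot: [0.987, 0.161, -0.005, 0.0]
contact_force: [-10.0, -2.4, -3.2]
opening: 0.102
```

```bash
python3 mv.py;python3 look.py 4; python3 crop.py pics/scene4.png 350 170 100 100 7 pics/s6.png
```

```text
t 10.15 p [0.5738 0.2058 0.2709] yaw 18.500262367792914 zax [-0.0098 -0.0025 -0.9999] F [-10.0137  -2.4219  -3.1613] M [-0.522   2.1651 -0.3766] op 0.1018013478975707
stand x mm 609.4887995019443 push N 10.264647927072069
```

View pics/s6.png

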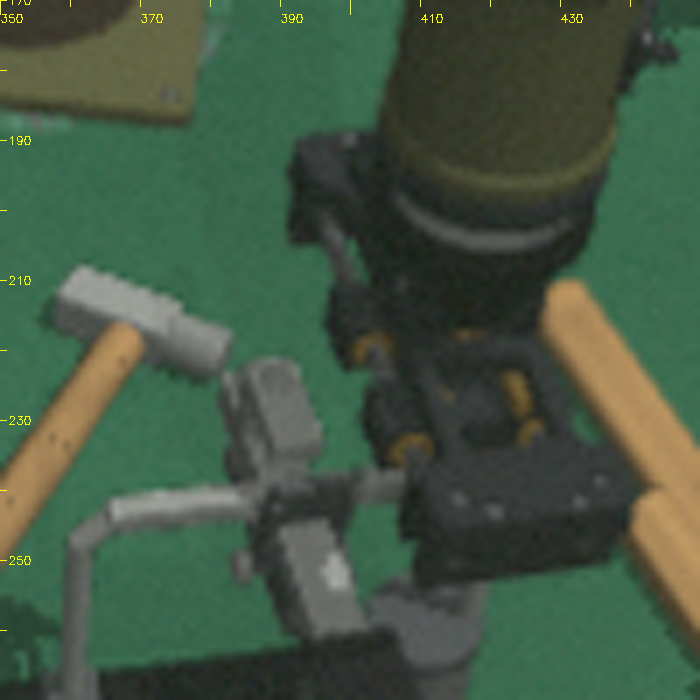

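Emit:
play_rows(deltas=[[[1,0.012,0,-0.002,0,0.002,0],[1,0.019,0,-0.003,0,0.002,0],[1,0.021,0,-0.003,0,0.002,0],[1,0.021,0,-0.003,0,0.002,0]]])

```text
clock: 10.75
tool_pos: [0.5753, 0.2063, 0.2706]
eef_rot: [0.987, 0.16, -0.007, 0.001]
contact_force: [-11.8, -3.6, -1.4]
opening: 0.102
```

```bash
python3 mv.py
```

```text
t 10.75 p [0.5753 0.2063 0.2706] yaw 18.44220530939463 zax [-0.0145 -0.004  -0.9999] F [-11.8484  -3.5693  -1.4031] M [-0.6684  2.4516 -0.4768] op 0.10169786786214204
stand x mm 611.0902521448037 push N 12.368701784171808
```

Emit:
play_rows(deltas=[[[1,0.017,0,-0.008,0,0.003,0],[1,0.017,0,-0.018,0,0.003,0],[1,0.017,0,-0.028,0,0.003,0],[1,0.017,0,-0.028,0,0.003,0]]])

```text
clock: 11.25
tool_pos: [0.576, 0.2067, 0.2766]
eef_rot: [0.987, 0.16, -0.009, 0.001]
contact_force: [-8.9, -3.7, -9.6]
opening: 0.102
```

```bash
python3 mv.py
```

```text
t 11.25 p [0.576  0.2067 0.2766] yaw 18.407712781836665 zax [-0.0166 -0.0045 -0.9999] F [-8.9098 -3.6559 -9.5947] M [-0.204   1.8649 -0.3434] op 0.1022025634107769
stand x mm 611.7783650195142 push N 9.60939037586124
```

Emit:
play_rows(deltas=[[[1,0.014,0,-0.01,0,0.003,0],[1,0.014,0,-0.02,0,0.004,0],[1,0.014,0,-0.027,0,0.004,0],[1,0.014,0,-0.027,0,0.004,0]]])

```text
clock: 11.75
tool_pos: [0.5767, 0.2071, 0.2825]
eef_rot: [0.987, 0.16, -0.007, 0.001]
contact_force: [-8.2, -1.7, -9.3]
opening: 0.103
```

```bash
python3 mv.py;python3 look.py 5; python3 crop.py pics/scene5.png 340 170 100 100 7 pics/s7.png
```

```text
t 11.75 p [0.5767 0.2071 0.2825] yaw 18.377688230129593 zax [-0.0134 -0.0034 -0.9999] F [-8.2341 -1.749  -9.3472] M [-0.193   1.6568 -0.323 ] op 0.10348823131746876
stand x mm 612.6135838264793 push N 8.363530886952054
```

View pics/s7.png

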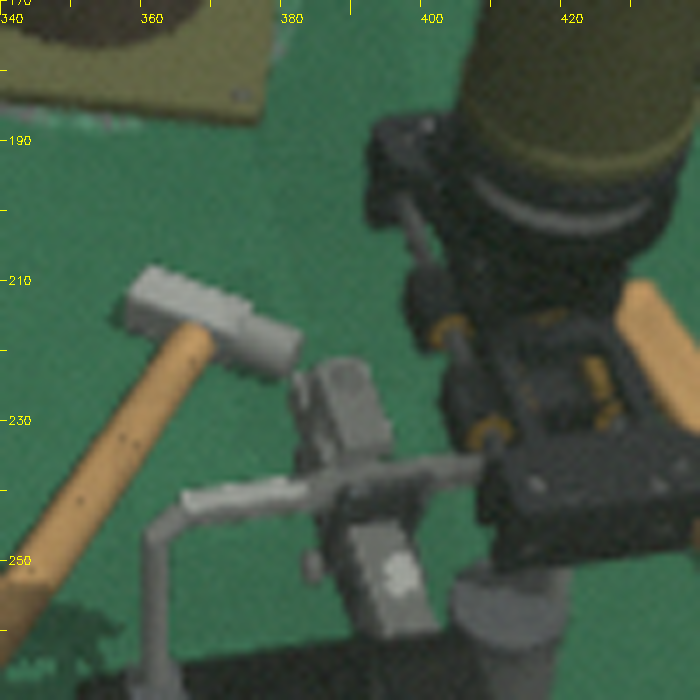

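Emit:
play_rows(deltas=[[[1,0.013,0,-0.025,0,0.003,0],[1,0.013,0,-0.05,0,0.004,0],[1,0.011,0,-0.075,0,0.004,0],[1,0.011,0,-0.075,0,0.004,0]]])

```text
clock: 12.35
tool_pos: [0.5801, 0.2083, 0.3052]
eef_rot: [0.987, 0.16, -0.001, -0.001]
contact_force: [-3.4, -0.9, -8.1]
opening: 0.103
```

```bash
python3 mv.py
```

```text
t 12.35 p [0.5801 0.2083 0.3052] yaw 18.373277873062836 zax [-0.0014  0.0008 -1.    ] F [-3.3837 -0.8991 -8.1393] M [ 0.0024  0.8374 -0.1561] op 0.10280304570712621
stand x mm 616.1975138203172 push N 3.4941755123009495
```

Emit:
play_rows(deltas=[[[1,0.003,0,-0.03,0,0,0],[1,0,0,-0.06,0,0,0],[1,0,0,-0.085,0,0,0],[1,0,0,-0.085,0,0,0]]])

```text
clock: 12.85
tool_pos: [0.5807, 0.2084, 0.3317]
eef_rot: [0.987, 0.16, 0.001, -0.001]
contact_force: [0.4, -0.0, -8.0]
opening: 0.096
```

```bash
python3 mv.py;python3 look.py 6; python3 crop.py pics/scene6.png 330 170 110 120 6 pics/s8.png
```

```text
t 12.85 p [0.5807 0.2084 0.3317] yaw 18.37154661795024 zax [ 0.0008  0.0017 -1.    ] F [ 0.4205 -0.0082 -7.9784] M [0.3128 0.1025 0.0289] op 0.09613968075758478
stand x mm 616.8656161829862 push N -0.39615648395858555
```

View pics/s8.png

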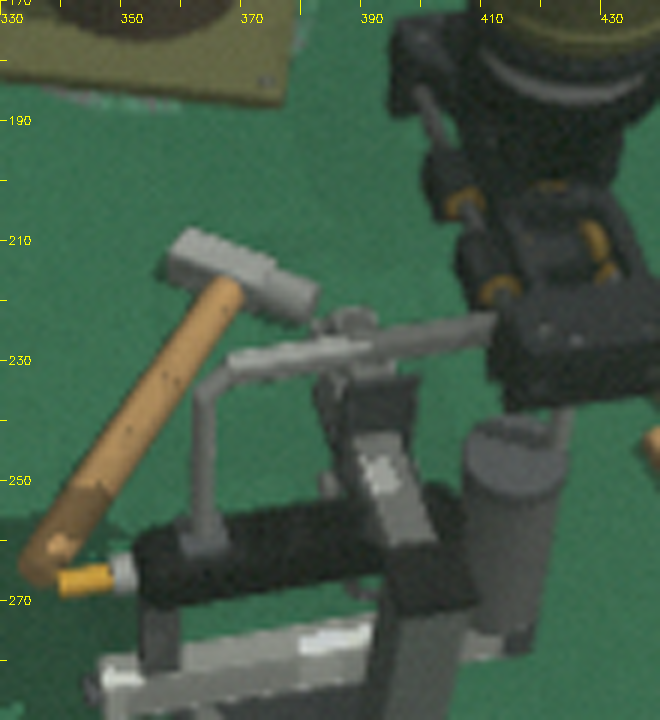

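Emit:
play_rows(deltas=[[[1,-0.03,0,0.01,0,0,0],[1,-0.08,0,0.013,0,0,0],[1,-0.14,0,0.013,0,0,0],[1,-0.2,0,0.013,0,0,0],[1,-0.26,0,0.013,0,0,0]]])

```text
clock: 13.58
tool_pos: [0.5049, 0.1832, 0.3266]
eef_rot: [0.987, 0.16, -0.001, -0.0]
contact_force: [-0.2, -0.4, -9.0]
opening: 0.1
```

```bash
python3 mv.py
```

```text
t 13.575 p [0.5049 0.1832 0.3266] yaw 18.38193785652221 zax [-0.0016  0.0007 -1.    ] F [-0.1656 -0.3973 -9.0153] M [0.2115 0.1868 0.0416] op 0.09983372731163621
stand x mm 536.9391120949568 push N 0.28314035323919146
```

Emit:
play_rows(deltas=[[[1,-0.06,0,0,0,0,0],[1,-0.12,0,0,0,0,0],[1,-0.17,0,0,0,0,0],[1,-0.2,0,0,0,0,0],[1,-0.2,0,0,0,0,0]]])

```text
clock: 14.2
tool_pos: [0.4471, 0.1639, 0.3267]
eef_rot: [0.987, 0.16, -0.001, -0.0]
contact_force: [-0.0, 1.4, -8.8]
opening: 0.102
```

```bash
python3 mv.py;python3 look.py 7
```

```text
t 14.2 p [0.4471 0.1639 0.3267] yaw 18.374101393143295 zax [-0.0025  0.0004 -1.    ] F [-0.0481  1.3596 -8.8322] M [ 0.2165  0.2955 -0.0276] op 0.10167077598378613
stand x mm 476.0549855011203 push N -0.38576654159729606
```

View pics/scene7.png

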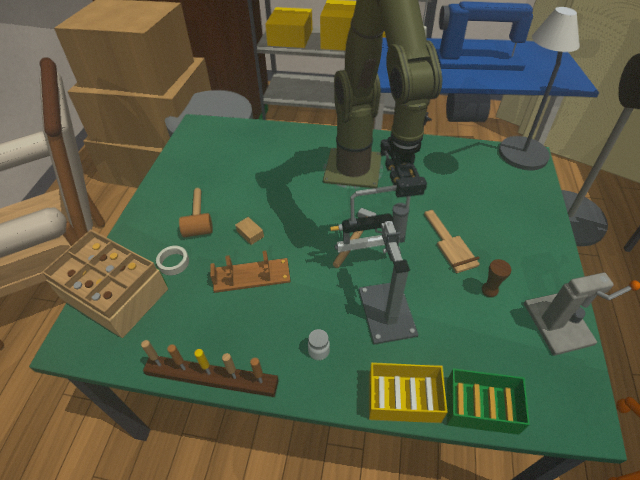

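View pics/top7.png

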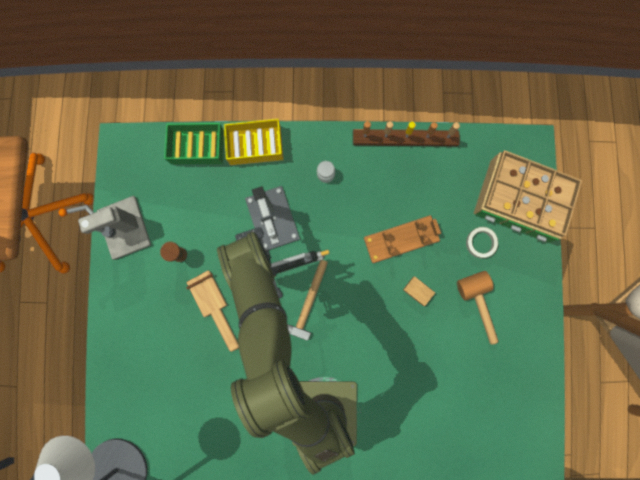

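```bash
python3 crop.py pics/scene7.png 325 165 100 100 8 pics/s9.png; python3 -c "
from geo import *;from mv import st
s,p,R=st()
x=-R[:,1]
for d in(-111,-119,-123,0,33):print(d,proj('scene',p+x*d/1000+[0,0,.0]),proj('scene',p+x*d/1000-[0,0,.225]))"
```

```text
-111 [[357.4577 191.3901]] [[354.0583 246.6342]]
-119 [[354.4643 191.7438]] [[351.4453 246.9799]]
-123 [[352.9657 191.921 ]] [[350.1375 247.1529]]
0 [[398.4584 186.5853]] [[389.9241 241.8847]]
33 [[410.4425 185.1948]] [[400.438  240.4907]]
```

View pics/s9.png

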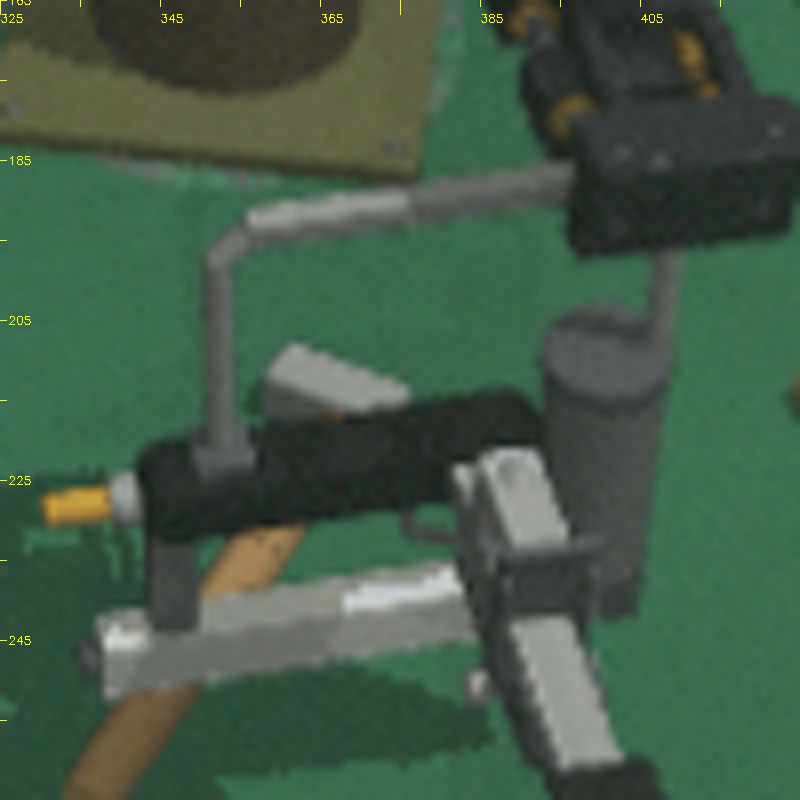

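```bash
python3 mv.py .5 .0 .40 18.2; python3 mv.py .5403 -.1764 .38 18.2
```

```text
t 14.3 p [0.4487 0.1646 0.3268] yaw 18.385101409026277 zax [-0.0001  0.0013 -1.    ] F [ 0.9216  0.748  -8.5801] M [ 0.3264 -0.1282  0.0777] op 0.10035205935760508
shift [-0.0107  0.5742 -0.2447] turn [-0.0004 -0.0001  0.001 ]
stand x mm 477.734105034921 push N -1.1113385619422929
t 14.3 p [0.4487 0.1646 0.3268] yaw 18.385101409026277 zax [-0.0001  0.0013 -1.    ] F [ 0.9216  0.748  -8.5801] M [ 0.3264 -0.1282  0.0777] op 0.10035205935760508
shift [-0.0687  1.1746 -0.1788] turn [-0.0004 -0.0001  0.001 ]
stand x mm 477.734105034921 push N -1.1113385619422929
```

Emit:
play_rows(deltas=[[[1,0,0.03,-0.1,-0.003,0,0],[1,0,0.1,-0.2,-0.006,0,0],[1,-0.01,0.2,-0.245,-0.01,0,0],[1,-0.01,0.31,-0.245,-0.0139,0,0.001],[1,-0.01,0.42,-0.245,-0.0139,0,0.001]]])

```text
clock: 14.92
tool_pos: [0.4864, 0.0435, 0.4003]
eef_rot: [0.987, 0.159, 0.004, 0.021]
contact_force: [1.0, 0.2, -8.6]
opening: 0.103
```

```bash
python3 mv.py .5403 -.1764 .40
```

```text
t 14.925 p [0.4864 0.0435 0.4003] yaw 18.24891213945638 zax [ 0.0146 -0.0398 -0.9991] F [ 1.0473  0.2249 -8.5966] M [0.4647 0.022  0.0202] op 0.10296042487654453
shift [-0.0588  0.7515  0.0327] turn [0. 0. 0.]
stand x mm 475.0488123503582 push N -1.0645418181040314
```

Emit:
play_rows(deltas=[[[1,-0.01,0.13,0,0,0,0],[1,-0.02,0.27,0.01,0,0,0],[1,-0.035,0.42,0.02,0,0,0],[1,-0.045,0.57,0.025,0,0,0],[1,-0.055,0.69,0.03,0,0,0]]])

```text
clock: 15.55
tool_pos: [0.5362, -0.161, 0.3997]
eef_rot: [0.987, 0.158, 0.004, 0.021]
contact_force: [-0.0, -0.1, -7.0]
opening: 0.104
```

```bash
python3 mv.py .5403 -.1764 .37
```

```text
t 15.55 p [ 0.5362 -0.161   0.3997] yaw 18.17377325381037 zax [ 0.0144 -0.0409 -0.9991] F [-0.0249 -0.1155 -7.012 ] M [0.1752 0.0222 0.0568] op 0.10375360507456406
shift [-0.0031  0.0488  0.1011] turn [0. 0. 0.]
stand x mm 457.39069107091785 push N 0.06021490131240848
```

Emit:
play_rows(deltas=[[[1,-0.002,0.03,0.03,0,0,0],[1,-0.003,0.048,0.07,0,0,0],[1,-0.003,0.049,0.1,0,0,0],[1,-0.003,0.049,0.1,0,0,0]]])

```text
clock: 16.05
tool_pos: [0.5398, -0.1749, 0.3691]
eef_rot: [0.987, 0.159, 0.003, 0.02]
contact_force: [-0.9, 0.3, -9.0]
opening: 0.108
```

```bash
python3 mv.py .5403 -.1764 .37;python3 look.py 8;python3 crop.py pics/scene8.png 190 150 110 150 5 pics/s10.png;python3 crop.py pics/top8.png 340 190 120 90 6 pics/t10.png
```

```text
t 16.05 p [ 0.5398 -0.1749  0.3691] yaw 18.291001597693548 zax [ 0.0119 -0.0395 -0.9991] F [-0.9371  0.2918 -9.0427] M [0.4579 0.2963 0.0055] op 0.10794021131756318
shift [-0.0001  0.0055 -0.0027] turn [0. 0. 0.]
stand x mm 456.4527229816384 push N 0.7960396464040025
```

View pics/s10.png

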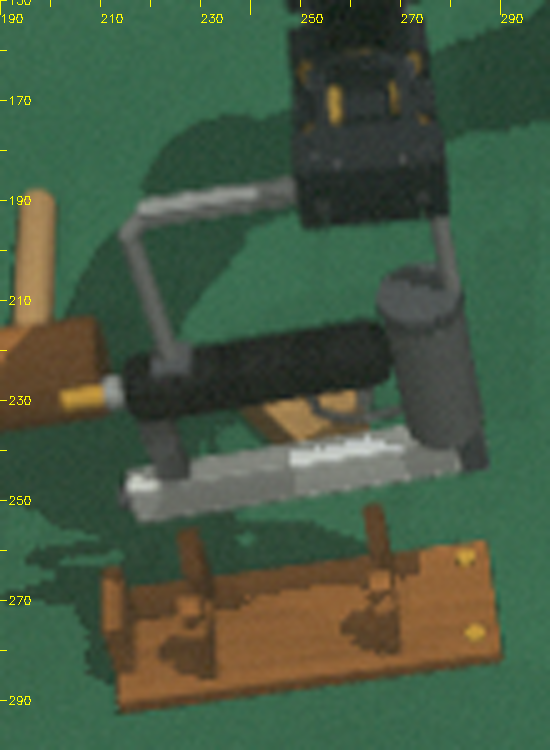

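View pics/t10.png

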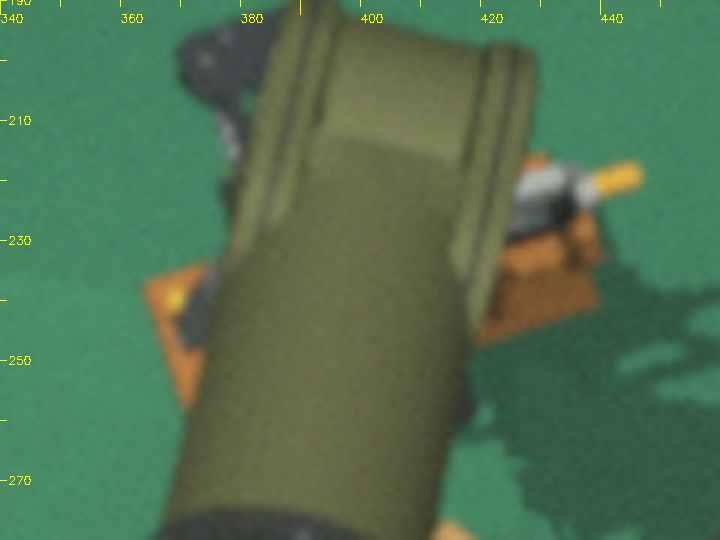

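```bash
cat > fit.py <<'E'
from geo import *
from mv import st
from scipy.optimize import least_squares
from scipy.spatial.transform import Rotation as Ro
def fit(K,verbose=1):
    s,p,R=st()
    ex=-R[:,1].copy();ex[2]=0;ex/=np.linalg.norm(ex);ez=np.array([0,0,1.]);ey=np.cross(ez,ex)
    B=np.c_[ex,ey,ez]
    X=np.array([k[0] for k in K])/1000.;U=np.array([k[1] for k in K])
    def pose(v): # d,pitch(rear-up positive?),roll, bias u,v
        Rm=B@Ro.from_rotvec([np.radians(v[2]),np.radians(v[1]),0]).as_matrix()
        # bail point (d,0,.227) sits at tcp
        o=p-Rm@np.array([v[0]/1000,0,.227]); return o,Rm
    def f(v):
        o,Rm=pose(v); return np.r_[((proj("scene",o+X@Rm.T)+v[3:5]-U)).ravel(),v[2]/1.0,v[3]/2,v[4]/2,(v[0]-46)/5]
    r=least_squares(f,[46,0,0,0,0]);o,Rm=pose(r.x)
    print("d,pitch,roll,bias",r.x.round(2),"res",r.fun[:2*len(K)].round(1));print("origin",o.round(4))
    return o,Rm
E
cat > g.py <<'E'
from fit import *
K=[((-125,-9,0),(218,254.5)),((-66,0,231),(218.3,191.7)),((-78,0,205),(217,199)),((-78,0,125),(223.8,219)),((60,0,142),(274.2,208.5)),((80,-9,0),(286,243.5))]
fit(K);fit(K[:5])
E
python3 g.py
```

```text
d,pitch,roll,bias [45.7  -2.34  0.44  0.18  1.01] res [-0.8 -0.2  0.6 -0.9 -0.4 -0.  -0.2  1.2 -0.6 -0.4  1.4 -0. ]
origin [ 0.5502 -0.2103  0.1417]
d,pitch,roll,bias [46.07 -2.88  0.31  0.22  0.75] res [-0.  -0.1  0.6 -0.8 -0.3  0.   0.1  1.3 -0.4 -0.7]
origin [ 0.5501 -0.2085  0.1413]
```

Emit:
play_rows(deltas=[[[1,0,0.003,0,-0.005,0,0],[1,0,0.005,0,-0.01,0,0],[1,0,0.005,0,-0.0145,0,0],[1,0,0.005,0,-0.0145,0,0]]])

```text
clock: 16.65
tool_pos: [0.5409, -0.1763, 0.3706]
eef_rot: [0.986, 0.159, 0.008, 0.044]
contact_force: [-0.3, 0.5, -9.4]
opening: 0.101
```

```bash
python3 mv.py .5403 -.1764 .37;python3 look.py 9;python3 crop.py pics/scene9.png 200 170 100 90 8 pics/s11.png
```

```text
t 16.65 p [ 0.5409 -0.1763  0.3706] yaw 18.305253257012122 zax [ 0.0288 -0.0835 -0.9961] F [-0.2942  0.4521 -9.4084] M [0.5335 0.1931 0.0093] op 0.10058541864161384
shift [-0.002  -0.0004  0.0018] turn [0. 0. 0.]
stand x mm 457.0117565343967 push N 0.13549405399436473
```

View pics/s11.png

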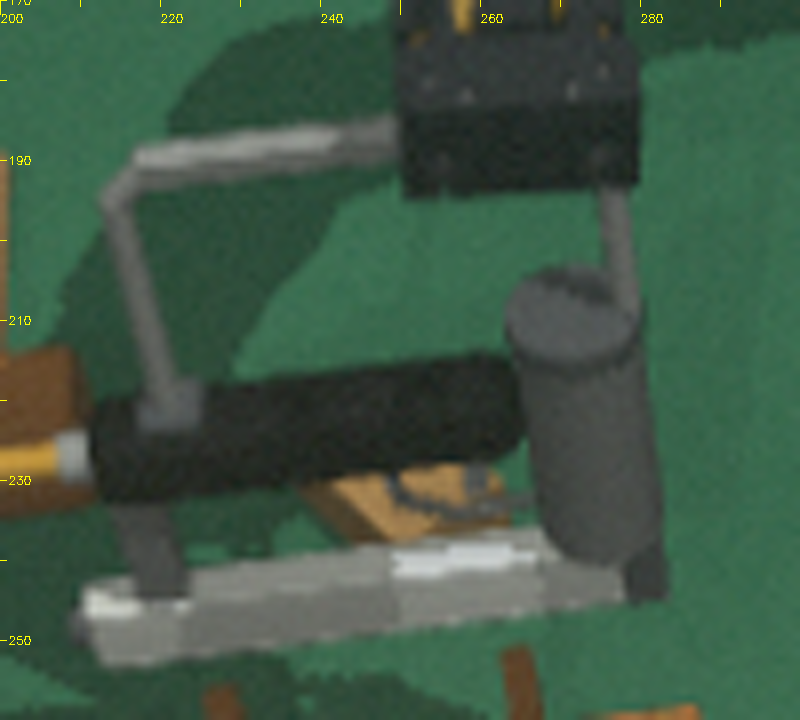

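```bash
cat > g2.py <<'E'
from fit import *
K=[((-125,-9,0),(213.2,253)),((-66,0,231),(217.2,189.3)),((-78,0,205),(214.9,197)),((-78,0,125),(220.4,217)),((60,0,142),(271.7,209.2)),((80,-9,0),(282.5,244.5))]
fit(K);o,R=fit(K[:5])
e=np.array([np.cos(np.radians(108.2)),np.sin(np.radians(108.2))]);n=np.array([-e[1],e[0]])
print(o[:2]@e*1000,o[:2]@n*1000)
E
python3 g2.py
```

```text
d,pitch,roll,bias [46.33  0.34  0.17  0.11  0.52] res [-1.1 -0.   0.5 -0.4 -0.  -0.   0.2  1.7 -0.3 -1.   0.7 -0.3]
origin [ 0.5552 -0.2219  0.1437]
d,pitch,roll,bias [46.54 -0.04  0.22  0.08  0.33] res [-0.6 -0.1  0.4 -0.4 -0.   0.   0.4  1.7 -0.2 -1.3]
origin [ 0.5546 -0.2208  0.1434]
-382.9511058724558 -457.88886891979257
```

```bash
cat > pf.py <<'E'
from geo import *
e=np.array([np.cos(np.radians(108.2)),np.sin(np.radians(108.2))]);n=np.array([-e[1],e[0]])
for nm in("scene","top"):
    im=cv2.imread(f"pics/{nm}0.png").astype(np.float32)
    for z,lo,hi in((.014,-520,-400),(0.0,-520,-490)):
        nn=np.arange(lo,hi,1.)
        ee=np.r_[np.arange(-450,-375,2),np.arange(-345,-320,2)]
        acc=[]
        for a in nn:
            P=np.c_[(e[None]*ee[:,None]+n[None]*a)/1000,np.full(len(ee),z)]
            u=proj(nm,P).astype(np.float32)
            v=cv2.remap(im,u[:,0].reshape(1,-1),u[:,1].reshape(1,-1),cv2.INTER_LINEAR)[0]
            acc.append(v.mean(0))
        acc=np.array(acc);g=np.gradient(cv2.GaussianBlur(acc[:,2].reshape(-1,1),(1,5),1).ravel())
        print(nm,z);print(" ".join(f"{int(a)}:{x:.0f}/{y:.0f}" for a,x,y in zip(nn,acc[:,2],acc[:,1]) if int(a)%2==0))
E
python3 pf.py
```

```text
scene 0.014
-520:59/105 -518:59/103 -516:61/99 -514:66/89 -512:77/76 -510:88/69 -508:96/71 -506:109/78 -504:127/89 -502:140/97 -500:145/99 -498:145/99 -496:144/98 -494:140/96 -492:137/95 -490:134/93 -488:133/92 -486:133/92 -484:132/92 -482:131/91 -480:131/91 -478:131/91 -476:130/91 -474:129/90 -472:130/91 -470:130/91 -468:131/91 -466:131/91 -464:133/92 -462:136/94 -460:137/95 -458:139/95 -456:140/96 -454:139/96 -452:140/96 -450:140/96 -448:142/97 -446:143/98 -444:142/97 -442:139/96 -440:139/96 -438:140/96 -436:140/96 -434:141/97 -432:141/97 -430:141/97 -428:143/98 -426:144/99 -424:145/99 -422:143/99 -420:138/99 -418:125/98 -416:98/98 -414:71/99 -412:61/102 -410:60/105 -408:60/106 -406:60/107 -404:60/107 -402:60/107
scene 0.0
-520:59/105 -518:58/104 -516:58/104 -514:58/105 -512:59/105 -510:59/105 -508:59/103 -506:61/100 -504:66/90 -502:77/76 -500:88/69 -498:96/71 -496:108/78 -494:126/88 -492:139/96
top 0.014
-520:70/133 -518:69/133 -516:69/133 -514:70/133 -512:70/133 -510:70/133 -508:72/132 -506:80/130 -504:98/127 -502:125/124 -500:152/124 -498:172/125 -496:182/126 -494:184/126 -492:182/124 -490:178/121 -488:175/119 -486:174/118 -484:173/118 -482:172/118 -480:171/117 -478:169/116 -476:169/116 -474:169/116 -472:169/116 -470:169/116 -468:169/116 -466:169/116 -464:170/117 -462:173/118 -460:176/120 -458:178/122 -456:180/123 -454:181/123 -452:180/123 -450:180/123 -448:181/123 -446:182/123 -444:182/124 -442:181/123 -440:181/123 -438:181/123 -436:182/124 -434:183/125 -432:184/125 -430:184/125 -428:185/125 -426:185/126 -424:187/127 -422:187/127 -420:186/127 -418:182/124 -416:172/120 -414:152/112 -412:126/106 -410:98/107 -408:79/112 -406:69/119 -404:68/124 -402:68/127
top 0.0
-520:69/133 -518:69/133 -516:69/133 -514:70/134 -512:70/133 -510:71/132 -508:77/131 -506:91/128 -504:116/125 -502:144/124 -500:166/124 -498:179/126 -496:184/126 -494:183/124 -492:179/122
```

```bash
python3 mv.py .5408 -.1766 .33;python3 mv.py .5408 -.1766 .305
```

```text
t 16.75 p [ 0.5409 -0.1764  0.3704] yaw 18.27141045472264 zax [ 0.0285 -0.083  -0.9961] F [ 0.1011  0.4268 -8.748 ] M [0.6661 0.3045 0.0104] op 0.1011476893415798
shift [-0.0005 -0.0114  0.1343] turn [0. 0. 0.]
stand x mm 456.9342133335135 push N -0.23126664274997533
t 16.75 p [ 0.5409 -0.1764  0.3704] yaw 18.27141045472264 zax [ 0.0285 -0.083  -0.9961] F [ 0.1011  0.4268 -8.748 ] M [0.6661 0.3045 0.0104] op 0.1011476893415798
shift [-0.0006 -0.0187  0.2173] turn [0. 0. 0.]
stand x mm 456.9342133335135 push N -0.23126664274997533
```

Emit:
play_rows(deltas=[[[1,0,-0.006,0.07,0,0,0],[1,0,-0.012,0.14,0,0,0],[1,-0.0005,-0.018,0.2,0,0,0],[1,-0.0005,-0.0187,0.217,0,0,0],[1,-0.0005,-0.0187,0.217,0,0,0]]])

```text
clock: 17.38
tool_pos: [0.5409, -0.1767, 0.3052]
eef_rot: [0.986, 0.159, 0.007, 0.043]
contact_force: [-0.9, -0.0, -8.3]
opening: 0.098
```

```bash
python3 mv.py .5408 -.1766 .285;python3 look.py 10;python3 crop.py pics/scene10.png 195 190 105 105 7 pics/s12.png
```

```text
t 17.375 p [ 0.5409 -0.1767  0.3052] yaw 18.263220283816434 zax [ 0.0284 -0.0829 -0.9961] F [-0.9089 -0.0018 -8.3255] M [ 0.5702  0.2396 -0.0169] op 0.09762841771894357
shift [-0.0004 -0.0063  0.0671] turn [0. 0. 0.]
stand x mm 456.9320329823725 push N 0.8625089486866075
```

View pics/s12.png

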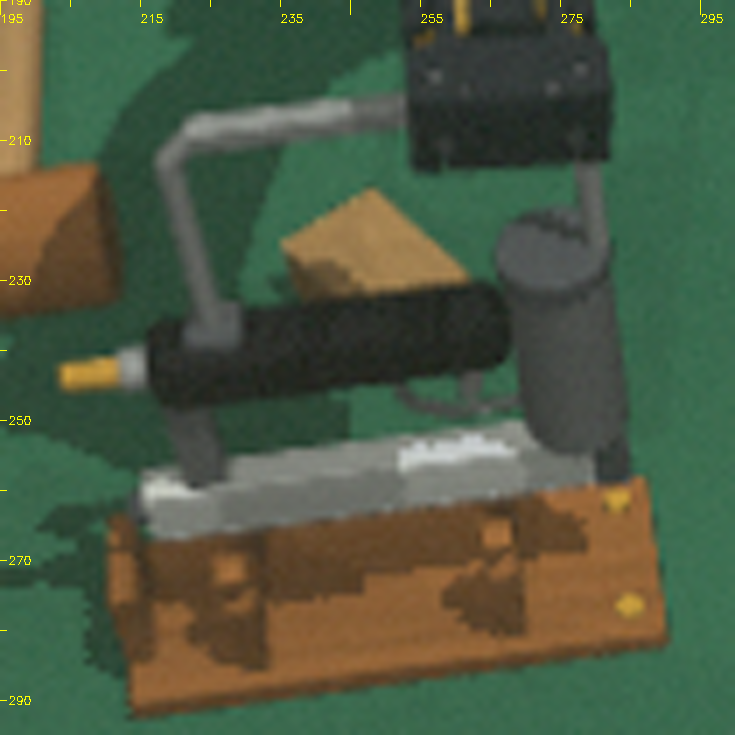

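Emit:
play_rows(deltas=[[[1,0,-0.002,0.025,0,0,0],[1,0,-0.004,0.05,0,0,0],[1,0,-0.006,0.067,0,0,0],[1,0,-0.006,0.067,0,0,0]]])

```text
clock: 17.98
tool_pos: [0.5412, -0.1767, 0.2851]
eef_rot: [0.986, 0.159, 0.008, 0.043]
contact_force: [0.3, -0.0, -8.8]
opening: 0.1
```

```bash
python3 mv.py .5408 -.1766 .272
```

```text
t 17.975 p [ 0.5412 -0.1767  0.2851] yaw 18.275085205591637 zax [ 0.0291 -0.0832 -0.9961] F [ 0.3039 -0.0237 -8.8033] M [0.5676 0.315  0.0082] op 0.0997959359773847
shift [-0.0013 -0.0046  0.0435] turn [0. 0. 0.]
stand x mm 457.1716537161757 push N -0.28065647058508264
```

Free so far: no side force, and the magazine's underside is at about z 0.058. I'll keep lowering.

Emit:
play_rows(deltas=[[[1,-0.001,-0.002,0.017,0,0,0],[1,-0.001,-0.003,0.034,0,0,0],[1,-0.001,-0.0045,0.0435,0,0,0],[1,-0.001,-0.0045,0.0435,0,0,0]]])

```text
clock: 18.48
tool_pos: [0.5408, -0.1766, 0.2717]
eef_rot: [0.986, 0.159, 0.008, 0.043]
contact_force: [-0.3, -0.4, -8.8]
opening: 0.105
```

```bash
python3 mv.py .5408 -.1766 .262;python3 look.py 11;python3 crop.py pics/scene11.png 195 200 105 105 7 pics/s13.png
```

```text
t 18.475 p [ 0.5408 -0.1766  0.2717] yaw 18.27575606253364 zax [ 0.0286 -0.0832 -0.9961] F [-0.2938 -0.3629 -8.8126] M [ 0.6491  0.2345 -0.0414] op 0.10517176352083378
shift [ 0.     -0.0028  0.0324] turn [0. 0. 0.]
stand x mm 456.79593896563824 push N 0.39379488863072054
```

View pics/s13.png

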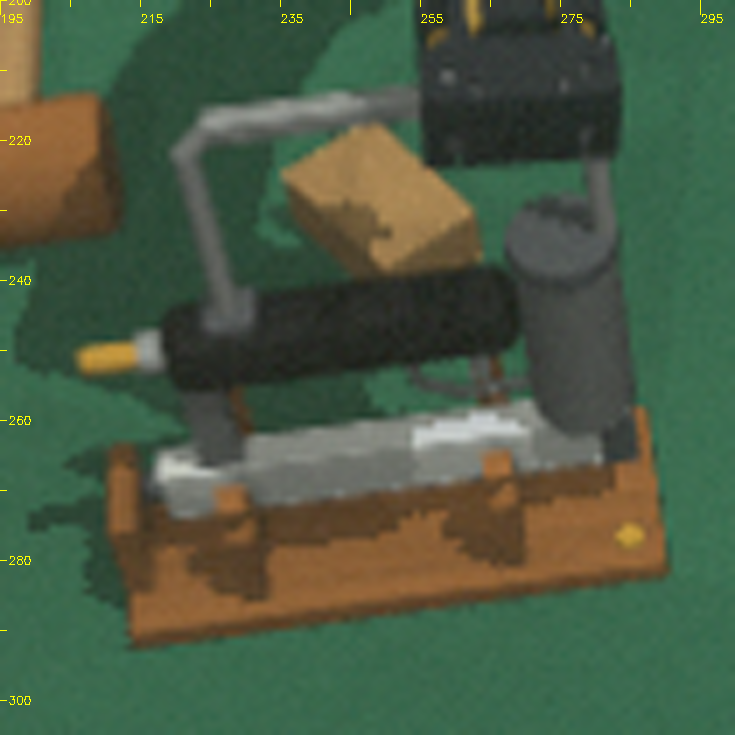

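Magazine is between the horns of both uprights: near horns at (228,272) and (266,267) stand in front of it. The lug is clear of the backstop and there is still no side force. I'll go on slowly.

Emit:
play_rows(deltas=[[[1,0,-0.001,0.011,0,0,0],[1,0,-0.002,0.022,0,0,0],[1,0,-0.0028,0.0325,0,0,0],[1,0,-0.0028,0.0325,0,0,0]]])

```text
clock: 19.08
tool_pos: [0.5408, -0.1766, 0.2619]
eef_rot: [0.986, 0.159, 0.008, 0.043]
contact_force: [-0.0, -0.7, -9.6]
opening: 0.104
```

```bash
python3 mv.py .5408 -.1766 .257
```

```text
t 19.075 p [ 0.5408 -0.1766  0.2619] yaw 18.280974235460096 zax [ 0.0286 -0.0831 -0.9961] F [-0.0398 -0.7031 -9.5654] M [0.5845 0.283  0.0161] op 0.10407123725198952
shift [-0.0002 -0.0014  0.0164] turn [0. 0. 0.]
stand x mm 456.864386358755 push N 0.2608549266450957
```

Emit:
play_rows(deltas=[[[1,0,-0.0005,0.004,0,0,0],[1,0,-0.001,0.008,0,0,0],[1,0,-0.001,0.012,0,0,0],[1,0,-0.001,0.012,0,0,0]]])

```text
clock: 19.58
tool_pos: [0.5408, -0.1766, 0.2583]
eef_rot: [0.986, 0.159, 0.007, 0.043]
contact_force: [0.3, -0.0, -8.9]
opening: 0.1
```

```bash
python3 mv.py .5408 -.1766 .256
```

```text
t 19.575 p [ 0.5408 -0.1766  0.2583] yaw 18.276047038823894 zax [ 0.0285 -0.0831 -0.9961] F [ 0.2985 -0.0367 -8.8814] M [ 0.5652  0.1934 -0.0518] op 0.10018139108177705
shift [-0.0001 -0.0006  0.0075] turn [0. 0. 0.]
stand x mm 456.84182658685114 push N -0.2714719311123493
```

Emit:
play_rows(deltas=[[[1,0,-0.0005,0.004,0,0,0],[1,0,-0.001,0.008,0,0,0],[1,0,-0.001,0.008,0,0,0]]])

```text
clock: 19.95
tool_pos: [0.5419, -0.1753, 0.2572]
eef_rot: [0.986, 0.159, 0.009, 0.043]
contact_force: [-1.5, 4.9, 3.2]
opening: 0.1
```

```bash
python3 mv.py .5408 -.1766 .254
```

```text
t 19.95 p [ 0.5419 -0.1753  0.2572] yaw 18.348616943272933 zax [ 0.0315 -0.082  -0.9961] F [-1.5434  4.9075  3.2203] M [ 1.1856  0.6497 -0.0067] op 0.10025727505779276
shift [-0.0049  0.0019  0.011 ] turn [0. 0. 0.]
stand x mm 458.2634013563146 push N -0.09351227084011497
```

```bash
python3 look.py 12;python3 crop.py pics/scene12.png 195 200 105 105 7 pics/s14.png; python3 mv.py
```

```text
t 20.05 p [ 0.5418 -0.1753  0.2572] yaw 18.346296743530186 zax [ 0.0314 -0.082  -0.9961] F [-1.7831  5.5568  2.8382] M [ 1.2545  0.6012 -0.0304] op 0.10348789137104664
stand x mm 458.21085111326477 push N -0.07225983404501395
```

View pics/s14.png

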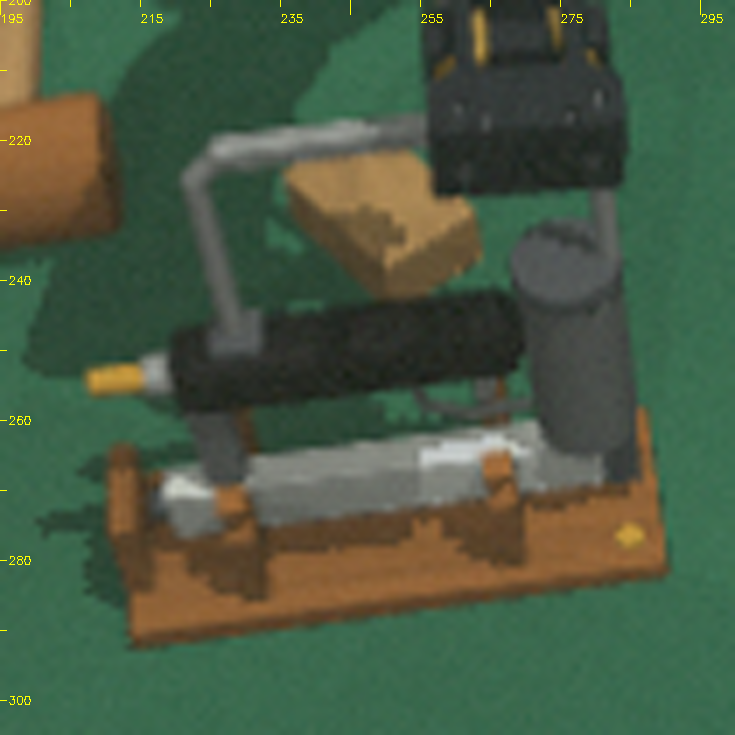

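Emit:
play_rows(deltas=[[[1,0,0,0,0,0,0],[1,0,0,0,0,0,0],[1,0,0,0,0,0,0]]], force=15)

```text
clock: 20.42
tool_pos: [0.5421, -0.1753, 0.2573]
eef_rot: [0.986, 0.159, 0.009, 0.043]
contact_force: [-0.7, 1.4, -2.7]
opening: 0.111
```

```bash
python3 mv.py
```

```text
t 20.425 p [ 0.5421 -0.1753  0.2573] yaw 18.357012572139805 zax [ 0.0319 -0.0821 -0.9961] F [-0.6749  1.4277 -2.6611] M [0.4503 0.1033 0.0678] op 0.11107335948735803
stand x mm 458.4324954908331 push N 0.18698416424255948
```

Emit:
play_rows(deltas=[[[1,0,0,0,0,0,0],[1,0,0,0,0,0,0],[1,0,0,0,0,0,0]]], force=4)

```text
clock: 20.8
tool_pos: [0.5421, -0.1753, 0.2574]
eef_rot: [0.986, 0.159, 0.009, 0.043]
contact_force: [-0.3, 2.1, -1.6]
opening: 0.113
```

```bash
python3 mv.py
```

```text
t 20.8 p [ 0.5421 -0.1753  0.2574] yaw 18.35174111970527 zax [ 0.0319 -0.0821 -0.9961] F [-0.3015  2.1443 -1.5827] M [ 0.3963  0.2533 -0.0396] op 0.11275921106083851
stand x mm 458.4291367179854 push N -0.39445389875964143
```

Emit:
play_rows(deltas=[[[0.65,0,0,0,0,0,0],[0.5,0,0,0,0,0,0],[0.3,0,0,0,0,0,0],[0.0,0,0,0,0,0,0],[-0.3,0,0,0,0,0,0]]])

```text
clock: 21.42
tool_pos: [0.5421, -0.1754, 0.2574]
eef_rot: [0.986, 0.159, 0.009, 0.043]
contact_force: [-0.2, 0.2, 0.2]
opening: 0.552
```

```bash
python3 mv.py .5421 -.1753 .42;python3 look.py 13;python3 crop.py pics/scene13.png 195 200 105 105 7 pics/s15.png
```

```text
t 21.425 p [ 0.5421 -0.1754  0.2574] yaw 18.3514612071798 zax [ 0.032  -0.0822 -0.9961] F [-0.1875  0.1551  0.2392] M [0.0717 0.0454 0.0052] op 0.5521438765341837
shift [ 0.0026  0.0474 -0.5399] turn [0. 0. 0.]
stand x mm 458.41811082048173 push N 0.12858691570933306
```

View pics/s15.png

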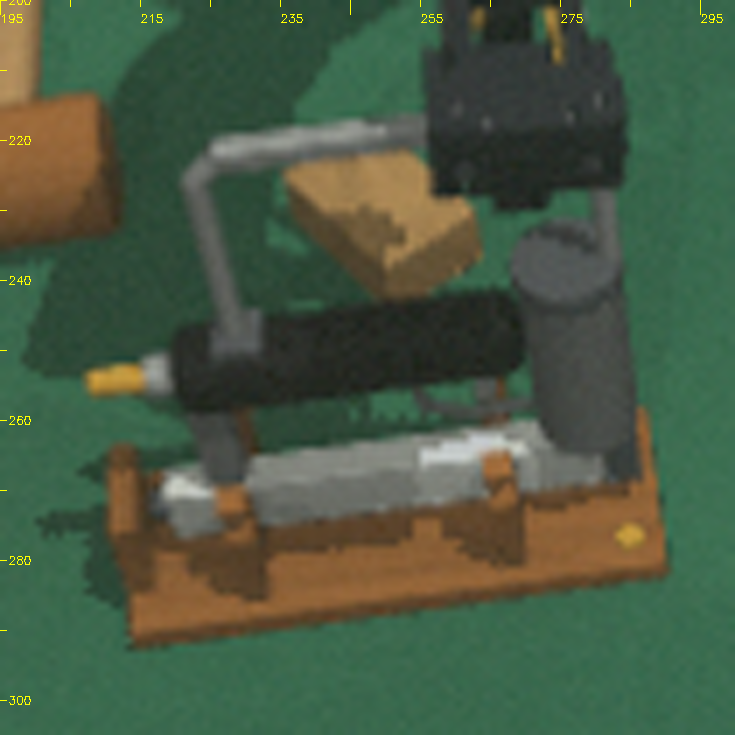

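Emit:
play_rows(deltas=[[[-0.5,0,0.004,-0.05,0,0,0],[-0.5,0,0.015,-0.17,0,0,0],[-0.5,0.001,0.028,-0.32,0,0,0],[-0.5,0.002,0.042,-0.48,0,0,0],[-0.5,0.002,0.047,-0.54,0,0,0]]])

```text
clock: 22.15
tool_pos: [0.5428, -0.1757, 0.4244]
eef_rot: [0.986, 0.159, 0.012, 0.044]
contact_force: [0.0, 0.3, -0.3]
opening: 0.75
```

```bash
python3 mv.py .40 0.02 .45
```

```text
t 22.15 p [ 0.5428 -0.1757  0.4244] yaw 18.337810878995064 zax [ 0.0384 -0.0836 -0.9958] F [ 0.0302  0.3479 -0.3376] M [0.0115 0.0863 0.0191] op 0.7499832096665986
shift [-0.2458 -0.7578 -0.1577] turn [0. 0. 0.]
stand x mm 459.031516697979 push N -0.1390468562085164
```

Emit:
play_rows(deltas=[[[-0.5,-0.04,-0.12,-0.05,0,0,0],[-0.5,-0.09,-0.28,-0.1,0,0,0],[-0.5,-0.14,-0.44,-0.13,0,0,0],[-0.5,-0.2,-0.6,-0.157,0,0,0],[-0.5,-0.24,-0.74,-0.157,0,0,0]]])

```text
clock: 22.78
tool_pos: [0.4022, 0.0167, 0.4518]
eef_rot: [0.986, 0.159, 0.014, 0.044]
contact_force: [1.2, 0.9, -0.3]
opening: 0.751
```

Emit:
play_rows(deltas=[[[-0.5,0,0,0,0,0,0],[-0.5,0,0,0,0,0,0],[-0.5,0,0,0,0,0,0]]])

```text
clock: 23.15
tool_pos: [0.4028, 0.0156, 0.4521]
eef_rot: [0.986, 0.158, 0.014, 0.044]
contact_force: [-0.3, 0.3, -0.7]
opening: 0.752
```

```bash
python3 look.py 14;python3 crop.py pics/scene14.png 195 200 105 105 7 pics/s16.png;python3 crop.py pics/top14.png 345 195 110 80 7 pics/t16.png
```

```text
(no output)
```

View pics/s16.png

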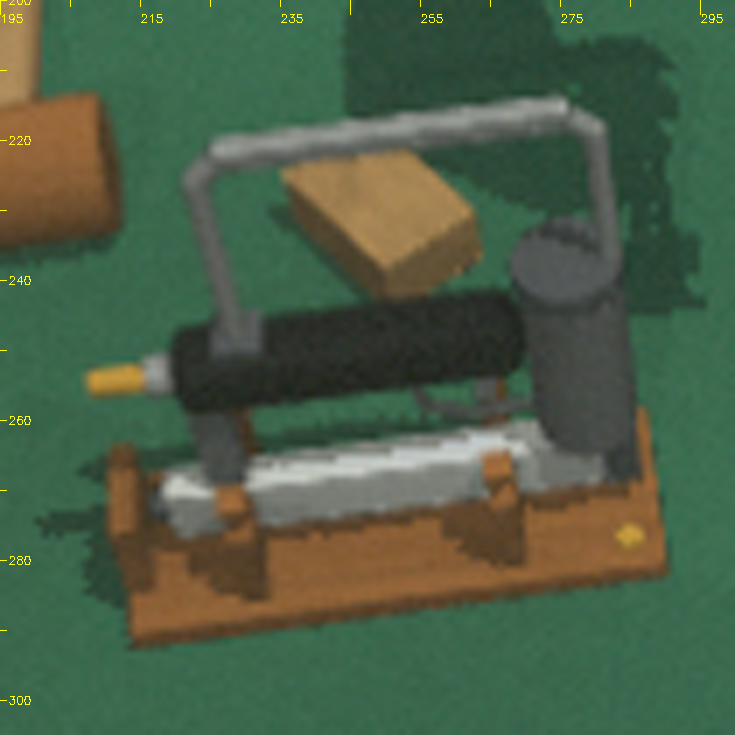

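View pics/t16.png

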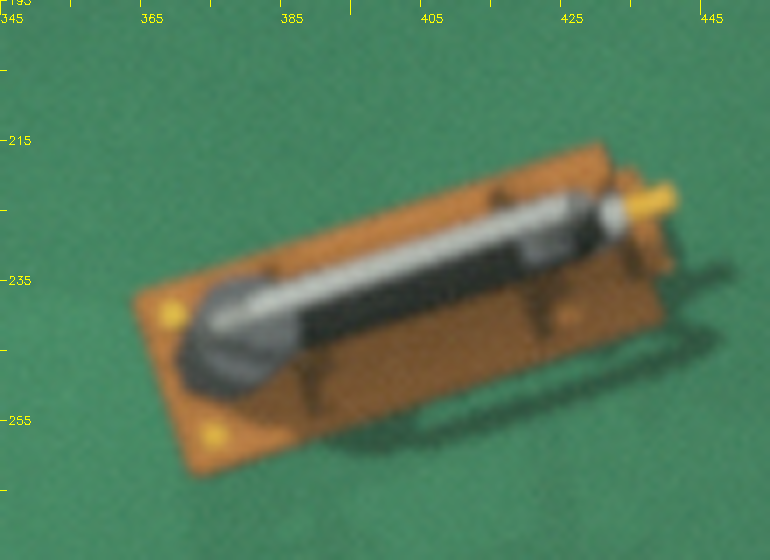

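View pics/scene14.png

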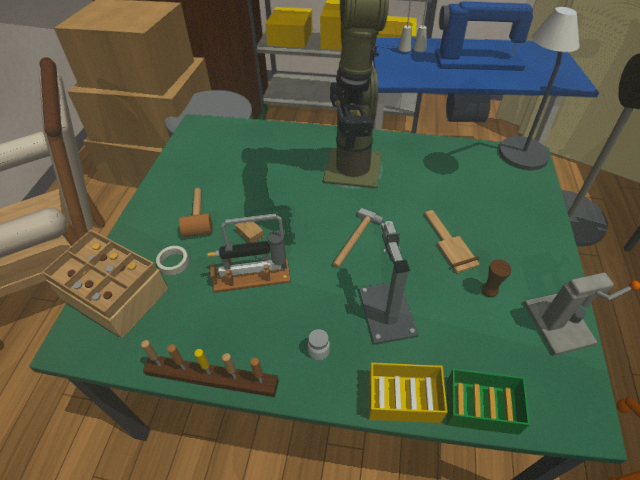

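```bash
cat > h.py <<'E'
from geo import *
np.set_printoptions(precision=4,suppress=True)
f=tri((379.5,239),(274,215.3));r_=tri((425.5,223.8),(225.5,221.3));c=tri((378.2,243.5),(273.8,237.8))
print(f,r_,c)
e=np.array([np.cos(np.radians(108.2)),np.sin(np.radians(108.2))]);n=np.array([-e[1],e[0]])
for q in(f,r_,c):print(q[0][:2]@e*1000+383,q[0][:2]@n*1000+458.3,q[0][2]*1000)
E
python3 h.py; python3 mv.py
```

```text
(array([ 0.5334, -0.1571,  0.2538]), np.float64(0.006338560079162142)) (array([ 0.5764, -0.2849,  0.2551]), np.float64(0.0002656957867076673)) (array([ 0.5318, -0.1649,  0.1574]), np.float64(0.011691804392469083))
67.16646361095326 0.6595847825843748 253.77301125655
-67.65282870774655 -0.31207134646103896 255.1355247271816
60.1978901969739 4.588482528750433 157.42561246811565
t 23.25 p [0.4027 0.0158 0.4518] yaw 18.232610869387926 zax [ 0.0413 -0.0831 -0.9957] F [ 0.0808 -0.0362 -0.7537] M [ 0.1089  0.1187 -0.0711] op 0.7497618999781456
stand x mm 386.88112061543717 push N -0.06510732324379813
```

```bash
python3 -c "
from plant import r,get_state
print(r.finish_job(),get_state()['clock'])"
```

```text
the job is handed in; nothing more can be done
the job is handed in; nothing more can be done
```

The stapler is off the hook and seated in the bench rest, and the job is handed in at about 23 s of the 69 s allowed.

**Unhooking:** I gripped the bail about 46 mm from the hook and pushed the keeper back about 10.5 mm. The highest push I read was 12.4 N, at about the keeper's stop and well under the 25 N limit. The bail then lifted about 61 mm without catching on the nose, and I drew it off towards -x. I read no unexpected force and saw no touch between gripper and stand.

**Placing:** The stapler hung about 5° tail-down in the off-centre grip, so I tilted the tool to level it before lowering. As it seated, the force on the tool swung from about 9 N downwards to 3 N upwards, with about 5 N along the stapler's length. Both cleared as I eased the grip, and the stapler did not visibly move on release.

**Last checks:**
- **Position:** from the two views, the bail is centred within about 1 mm of the planned seat, both along and across the rest. Its ends are level to about 1.4 mm.
- **Height:** the two views put the bail at 254–255 mm. That is its expected centre height; the points I marked were nearer its top face (261 mm).
- **Seating:** the magazine lies in both notches, with the head ahead of the front one.
- **Surroundings:** the other bench items look unmoved, and the robot is clear of everything.

**Disagreements:** a cross-check on the head's cap gave about 5 mm sideways and 15 mm high. Its two rays missed each other by 12 mm, so I did not use it. The two cameras also disagreed by about 4 mm on the rest's sideways position; I aimed between them, and the stapler went in with almost no side force.

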